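Weigh out the old lock plugs

ROBOT

A 7-joint arm with a two-finger parallel gripper is mounted at the origin on the work surface. World frame = base frame: x ahead of the robot, y to its left, z up, the work surface at z = 0. Lengths are in m, angles in rad, forces in N, time in s.
With the tool pointing down it reaches from about 0.4 to 0.85 m from the base axis. Payload 4.5 kg.
Tool frame: the origin (TCP) lies midway between the tips of the shut fingers; the grasp point (between the pads) lies 19 mm behind it; z points along the fingers, y is the line along which they close (so a half turn about z gives the same grasp; the last joint's range is limited). The gripper opens to 85 mm and grips with 20 to 120 N. Pads are 22 mm wide; open, the fingers measure 114 mm over their backs; the gripper's body (76 mm by 85 mm) begins 54 mm behind the grasp point. The pads swing forward as they close: fully open they stand 13 mm farther back than shut.
Start: joints at [-1.154, 0.689, -0.195, 1.565, 0.157, 0.902, -0.215], TCP at [0.233, 0.58, 0.231] pointing down, gripper open.
Joint ranges: [-3.01, 3.01], [-0.46, 2.08], [-1.47, 1.51], [0.13, 2.56], [-1, 4.14], [0.04, 2.09], [-2.66, 2.66]. Speed limits (rad/s): [2.57, 2.57, 3.14, 3.14, 3.14, 3.14, 3.14].

INTERFACE

Orientations are given as [roll, pitch, yaw] about the fixed x, y, z axes, in that order (R = Rz(yaw) Ry(pitch) Rx(roll)).
In Python, from plant import robot gives the robot as it stands. The module is installed in compiled form; this text tells all that it offers.
- The arm moves only by the tool drive_tool, never from a script. Its argument "rows" is a list of rows, each a list of 2 entries, a list of its own where there are three numbers: the shift along the tool's x, y, z in mm, then the turn about the tool's z in degrees. In form: [[[dx, dy, dz], spin], ...]. A call has 1 to 5 rows; each row shifts and turns the commanded pose from where the row before left it, along the tool's axes as they then stand; what a row does not reach is not made up. A row lasts 1/8 s, in which the tool goes at most 62.5 mm and 10.7 degrees, less where a joint would pass 70% of its speed; a pose out of reach is approached as far as the arm can. A call with a gripper value outside its range is refused whole. "claw" is the opening, from -1 (shut) to 1 (fully open), set as the call begins (left out, the last holds). The fingers move at their own pace and stop on an object; "grip_force" is the grip in N (left out, the last holds). Time passes only in rows, so rows that do not move let the fingers close. It gives the time, the measured TCP pose, the force, the opening and the grip force at its end, in the units of the state.
- robot.read_state(): the state, without advancing time (a new reading comes with each control period).
- robot.get_image(name): name is "scene" or "top"; returns a dict with "color" (400x640x3 uint8, blue, green, red), "depth" (400x640 float32, m along the optical axis (not along the pixel's ray), 0 where there is no reading), "fov_y" (degrees; the focal length in pixels is half the picture's height over the tangent of half this angle, whatever the lens; pixels are square), "cx", "cy" (the principal point, pixels), "k1" (the pictures are not rectified: a ray, as slopes to the right and down, at radius r is drawn at 1 + k1 r^2 times it, then the intrinsics apply), "R" (3x3) and "t" (3): a world point X has camera coordinates R X + t. Camera axes: x right, y down, z forward; pixel columns grow to the right and rows downward; lengths in m; the calibration is good to about 2 mm. A picture is of the moment at which its call begins.
- robot.sign_off(): hands the job in; it is judged then, once.
The state is a dict: "clock": time; "joints": joint angles; "qd": joint speeds; "tau": joint torques, N m; "tcp_pos": TCP position; "tool_rot": TCP orientation; "force": force on the tool from outside, world axes, zero at the start; "wrist_torque": the same for the moment, N m; "width": finger opening in m; "grip_force": force on a finger pad.
Only numpy, scipy, OpenCV 4.12 (cv2) and the standard library are available. Lean on these libraries where they do the work, as an engineer would, in place of code of your own. Each camera call takes 0.05 s, during which the arm holds its last target. There are 200 camera calls.

TASK

Weigh the old lock plugs: zero the scale with its one large key while the bowl is still empty, then take the steel cup from under the edge of the shelf and tip all seven brass plugs into the scale's bowl from low over it. Stand the empty cup back upright in its old place under the shelf, with the bowl left sitting on the scale and the padlock, screwdriver and jar not disturbed.

Things in the scene. Friction and masses are not known exactly. Their poses are not given: they have to be found in the camera images.
- cup_mid (a point): The open steel cup, round, slightly flared, no handle: 75 mm tall, outside diameter 54 mm at the foot, 58 mm half-way up, 62 mm at the rim, wall 2.5 mm, floor 4 mm thick; 130 to 210 g empty. This point is on its axis half-way up (37.5 mm above its foot); z is the cup's axis towards the mouth. It stands on the counter with its middle 0 to 15 mm in behind the shelf's front edge, so the board covers its far half.
- plug0_mid (a point): One of the seven loose brass lock plugs that start standing in the cup: a smooth turned cylinder 12.4 mm in diameter and 26 mm long with a 15.2 mm head, about 28 g. The point is its middle; z runs along it towards the head. The plugs slide on smooth steel on slopes of about 15 to 23 degrees.
- plug1_mid (a point): One of the seven loose brass lock plugs that start standing in the cup: a smooth turned cylinder 12.4 mm in diameter and 26 mm long with a 15.2 mm head, about 28 g. The point is its middle; z runs along it towards the head. The plugs slide on smooth steel on slopes of about 15 to 23 degrees.
- plug2_mid (a point): One of the seven loose brass lock plugs that start standing in the cup: a smooth turned cylinder 12.4 mm in diameter and 26 mm long with a 15.2 mm head, about 28 g. The point is its middle; z runs along it towards the head. The plugs slide on smooth steel on slopes of about 15 to 23 degrees.
- plug3_mid (a point): One of the seven loose brass lock plugs that start standing in the cup: a smooth turned cylinder 12.4 mm in diameter and 26 mm long with a 15.2 mm head, about 28 g. The point is its middle; z runs along it towards the head. The plugs slide on smooth steel on slopes of about 15 to 23 degrees.
- plug4_mid (a point): One of the seven loose brass lock plugs that start standing in the cup: a smooth turned cylinder 12.4 mm in diameter and 26 mm long with a 15.2 mm head, about 28 g. The point is its middle; z runs along it towards the head. The plugs slide on smooth steel on slopes of about 15 to 23 degrees.
- plug5_mid (a point): One of the seven loose brass lock plugs that start standing in the cup: a smooth turned cylinder 12.4 mm in diameter and 26 mm long with a 15.2 mm head, about 28 g. The point is its middle; z runs along it towards the head. The plugs slide on smooth steel on slopes of about 15 to 23 degrees.
- plug6_mid (a point): One of the seven loose brass lock plugs that start standing in the cup: a smooth turned cylinder 12.4 mm in diameter and 26 mm long with a 15.2 mm head, about 28 g. The point is its middle; z runs along it towards the head. The plugs slide on smooth steel on slopes of about 15 to 23 degrees.
- bowl_in (a point): The round steel bowl lying loose on the scale: 52 mm tall, outside diameter 104 mm at the foot and 170 mm at the rim, floor 4 mm thick, about 300 g. This point is the centre of its inner floor, 48 mm below the rim; z is up.
- scale_pan (a point): The centre of the scale's round platform (132 mm across, 71 mm above the counter) on which the bowl stands. The scale is a white bench scale that does not move, 210 mm wide, 305 mm deep, its housing 60 mm high; x points from its key panel to its back, y to its left side, z up.
- key_top (a point): The centre of the top face of the scale's one large key (26 mm by 32 mm, alone at the right end, seen from the robot, of the key panel that slopes towards the robot; all the other keys are small and dead). The face stands 6 mm proud of the panel; z points out of it, 12 degrees off vertical towards the scale's front; x points up the slope.
- key (a joint): Travel of the large key in m: 0 at rest, 0.004 fully down. It springs back; it takes about 1.2 N to start it and 4 N to push it fully down, and it registers at 0.0025.
- shelf_edge (a point): The middle of the lower front edge of the shelf's board, 165 mm above the counter. The shelf is a fixed dark wood board, 520 mm wide, 220 mm deep and 18 mm thick, on a side panel at each end (panels set back 45 mm from the front edge, their inner faces 236 mm either side of the middle), open in front and behind; cartons stand on top, from 105 mm behind the front edge. x points from the front edge inwards, away from the robot; y along the edge to the left; z up.
- padlock_mid (a point): Bystander: a brass padlock lying on the counter, 75 mm by 50 mm by 20 mm high; its middle.
- driver_grip (a point): Bystander: a screwdriver lying on the counter, about 200 mm long; the middle of its handle.
- jar_mid (a point): Bystander: a closed jar at the left end of the shelf, half in under its front edge, 56 mm in diameter and 70 mm tall; its middle.

How it is judged:
By the outcome, as a careful person would: the job done as asked, in the order asked, and still so for the second after the job is handed in, with the robot touching nothing.
It also fails if it takes over 72 s, if anything falls off the work surface, if the arm or the gripper's body presses on something with over 40 N, if the wrist force passes 120 N, or if a joint passes its speed limit or range.

## Working session

There is one attempt and no reset: what is moved stays moved. The work goes in short steps, Python scripts to look and compute and a tool call to move; the robot and the scene stay as the last step left them, time stands still between calls to the robot, and variables do not carry over. Pictures are saved under pics/ and viewed, at most 10 in all, crops included, and the job is handed in when it is done.

Besides the shell and the picture viewer there is one more tool, called after "Emit:" in YAML: its name, and indented under it one key for each argument. drive_tool: Moves the arm, as the interface text tells. Its arguments: {"type":"object","properties":{"rows":{"type":"array","items":{"type":"array"}},"claw":{"type":"number"},"grip_force":{"type":"number"}},"required":["rows"]}

```bash
mkdir -p pics
cat > h.py <<'E'
import numpy as np, cv2
from plant import robot
from scipy.spatial.transform import Rotation as Ro
def img(n,save=None):
    d=robot.get_image(n)
    if save: cv2.imwrite('pics/'+save,d['color'])
    return d
def K(d):
    f=200/np.tan(np.radians(d['fov_y'])/2); return f,np.array([d['cx'],d['cy']])
def ray(d,uv):
    f,c=K(d); s=(np.array(uv,float)-c)/f; p=s.copy()
    for _ in range(20): p=s/(1+d['k1']*(p@p))
    R=np.array(d['R']);t=np.array(d['t'])
    return -R.T@t, R.T@np.array([p[0],p[1],1])
def onz(d,uv,z):
    o,r=ray(d,uv); return o+r*(z-o[2])/r[2]
def pt(d,uv):
    o,r=ray(d,uv); return o+r*float(d['depth'][int(uv[1]),int(uv[0])])
def proj(d,X):
    f,c=K(d); x=np.array(d['R'])@X+np.array(d['t']); p=x[:2]/x[2]; return p*(1+d['k1']*(p@p))*f+c
def st():
    s=robot.read_state(); print({k:np.round(v,3).tolist() for k,v in s.items() if k in('clock','joints','tcp_pos','tool_rot','force','width','grip_force')}); return s
def fk(): pass
E
python3 - <<'E'
from h import *
for n in('scene','top'):
    d=img(n,n+'0.png'); print(n,K(d),d['k1'],-np.array(d['R']).T@d['t'],np.round(d['R'],2).tolist())
st()
E
```

```text
scene (np.float64(474.98047342632134), array([314.28944746, 201.67912259])) -0.0013575512626135297 [ 0.20703495 -0.66261242  1.00518485] [[0.9, -0.43, -0.0], [-0.35, -0.71, -0.61], [0.26, 0.55, -0.79]]
top (np.float64(373.6080901260573), array([322.76375447, 200.41008516])) -0.07636592265547848 [ 0.33186441 -0.04369503  1.12401417] [[0.09, -1.0, 0.01], [-0.98, -0.09, -0.2], [0.2, 0.01, -0.98]]
{'clock': 0.1, 'joints': [-1.154, 0.69, -0.195, 1.566, 0.157, 0.902, -0.215], 'tcp_pos': [0.233, 0.579, 0.231], 'tool_rot': [-3.14, 0.0, 2.759], 'force': [-0.456, 0.121, -0.422], 'grip_force': 0.0, 'width': 0.086}
```

View pics/scene0.png

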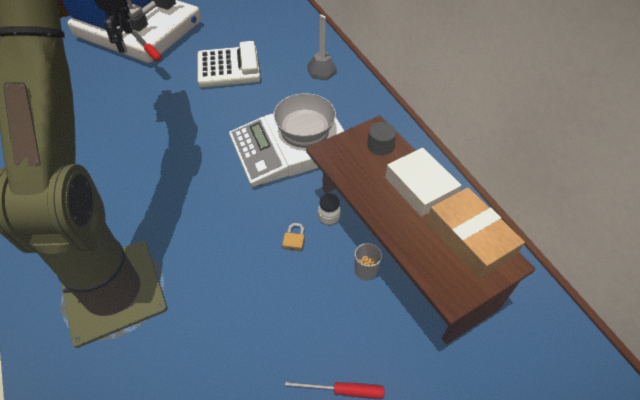

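View pics/top0.png

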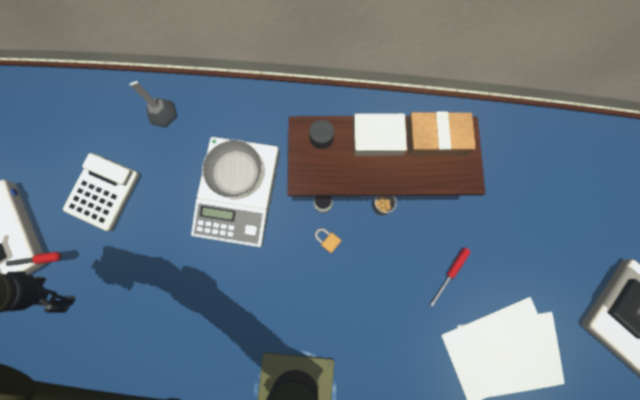

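The pictures show the scale (large key at scene (262,167), top (250,230)), the bowl at top (234,168), the cup with plugs at top (384,205) and scene (368,260). They also show the jar at top (322,203), the padlock at (328,240), the driver at (452,275), and the shelf front edge from (288,195) to (484,194).

```bash
python3 - <<'E'
from h import *
t=img('top');s=img('scene')
P=lambda n,d,uv,z:print(n,np.round(pt(d,uv),3),np.round(onz(d,uv,z),3))
P('shelfL',t,(288,196),.183);P('shelfR',t,(484,195),.183);P('shelfmid',t,(384,195),.183)
P('key top',t,(250,230),.06);P('key sc',s,(262,167),.06)
# bright masks: large key = light blob in the grey panel near
for n,d,uv,w in(('top',t,(250,230),12),('scene',s,(262,167),18)):
    x,y=uv;c=d['color'][y-w:y+w,x-w:x+w]
    cv2.imwrite('pics/k_%s.png'%n,cv2.resize(c,None,fx=8,fy=8,interpolation=cv2.INTER_NEAREST))
# bowl rim: points by depth height near .123
def cloud(d):
    f,c=K(d);vv,uu=np.mgrid[0:400,0:640];p=np.stack([(uu-c[0])/f,(vv-c[1])/f],-1);q=p.copy()
    for _ in range(10):q=p/(1+d['k1']*(q**2).sum(-1,keepdims=True))
    X=np.concatenate([q,np.ones_like(q[...,:1])],-1)*d['depth'][...,None]
    return (X-np.array(d['t']))@np.array(d['R'])
for n,d in(('top',t),('scene',s)):
    C=cloud(d);np.save('/tmp/C_%s.npy'%n,C)
    def sel(lo,hi,x0,x1,y0,y1): return (C[...,2]>lo)&(C[...,2]<hi)&(C[...,0]>x0)&(C[...,0]<x1)&(C[...,1]>y0)&(C[...,1]<y1)&(d['depth']>0)
    def circ(m):
        p=C[m][:,:2];A=np.c_[2*p,np.ones(len(p))];r=np.linalg.lstsq(A,(p**2).sum(1),rcond=None)[0];return np.round([r[0],r[1],np.sqrt(r[2]+r[0]**2+r[1]**2)],4),len(p)
    b=pt(d,(234,168) if n=='top' else (305,120));print(n,'bowl c',b)
    print('rim',circ(sel(.112,.13,b[0]-.12,b[0]+.12,b[1]-.12,b[1]+.12)))
    c=pt(d,(384,205) if n=='top' else (368,262));print('cupin',c)
    print('cuprim',circ(sel(.066,.082,c[0]-.05,c[0]+.06,c[1]-.05,c[1]+.05)))
    m=sel(.172,.195,.3,.9,-.5,.2)
    p=C[m];print('shelf',p.min(0),p.max(0))
    hl=sel(.05,.1,.3,.7,0,.15);print('jar',C[hl].min(0) if hl.any() else 0,C[hl].max(0) if hl.any() else 0)
E
cd pics; python3 -c "
import cv2,numpy as np
a=cv2.imread('k_top.png');b=cv2.imread('k_scene.png');a=cv2.resize(a,(288,288),interpolation=0);cv2.imwrite('kk.png',np.hstack([a,b]))"
```

```text
shelfL [0.564 0.079 0.003] [0.527 0.059 0.183]
shelfR [ 0.624 -0.531 -0.   ] [ 0.576 -0.451  0.183]
shelfmid [ 0.554 -0.189  0.174] [ 0.552 -0.188  0.183]
key top [0.445 0.173 0.046] [0.443 0.17  0.06 ]
key sc [0.444 0.164 0.052] [0.442 0.157 0.06 ]
top bowl c [0.61783524 0.23725638 0.07655057]
rim (array([0.6048, 0.2314, 0.0819]), 422)
cupin [ 0.55735395 -0.21292653  0.0296648 ]
cuprim (array([ 0.557 , -0.2081,  0.0293]), 56)
shelf [ 0.52940287 -0.45360609  0.17202598] [0.79795509 0.08344211 0.19494968]
jar [0.4523499  0.12106607 0.05002507] [0.6999394  0.1499226  0.06620512]
scene bowl c [0.61512722 0.2573704  0.07422297]
rim (array([0.6025, 0.2322, 0.0819]), 514)
cupin [ 0.56502181 -0.20129415  0.02455242]
cuprim (array([ 0.5564, -0.2078,  0.0293]), 195)
shelf [ 0.52777866 -0.4534505   0.17200736] [0.79648918 0.08437457 0.19499514]
jar [0.45422747 0.0432099  0.05010104] [0.58284469 0.14992648 0.07331459]
```

View pics/kk.png

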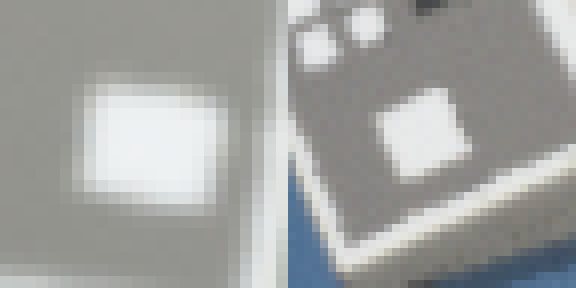

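Emit:
drive_tool:
  rows:
    - [[-44, -38, 0], 0]
    - [[-44, -38, 0], 0]
    - [[-44, -38, 0], 0]
    - [[-44, -38, 0], 0]
    - [[-44, -38, 0], 0]
  claw: -1

```text
clock: 0.82
tcp_pos: [0.3673, 0.3197, 0.2313]
tool_rot: [3.141, 0.0, 2.759]
force: [0.5, 0.0, -1.1]
width: 0.0
grip_force: 0.0
```

Run:
```python
from h import *
s0=st()
t=img('top');s=img('scene')
o1,r1=ray(t,(250.9,230.1));o2,r2=ray(s,(261.1,165.9))
A=np.c_[r1,-r2];l=np.linalg.lstsq(A,o2-o1,rcond=None)[0]
print(o1+l[0]*r1,o2+l[1]*r2)
# bowl inner/rim & plane checks: scale corners z .06, bowl floor
for z in(.046,.05,.054): print(z,onz(t,(250.9,230.1),z),onz(s,(261.1,165.9),z))
```

```text
{'clock': 0.825, 'joints': [-0.658, 0.516, -0.234, 1.971, 0.184, 0.675, 0.181], 'tcp_pos': [0.367, 0.32, 0.231], 'tool_rot': [3.141, 0.0, 2.759], 'force': [0.477, 0.046, -1.149], 'grip_force': 0.0, 'width': 0.0}
[0.44416074 0.16944013 0.05114085] [0.44357574 0.16956455 0.05110433]
0.046 [0.44469883 0.17046141 0.046     ] [0.44484123 0.1740167  0.046     ]
0.05 [0.44428015 0.16966677 0.05      ] [0.44384953 0.17052778 0.05      ]
0.054 [0.44386148 0.16887214 0.054     ] [0.44285783 0.16703887 0.054     ]
```

Emit:
drive_tool:
  rows:
    - [[-43, -37, 0], 0]
    - [[-43, -37, 20], 0]
    - [[-42, -37, 40], 0]
    - [[0, 0, 55], 0]
    - [[0, 0, 50], 0]

```text
clock: 1.55
tcp_pos: [0.4424, 0.1749, 0.0686]
tool_rot: [3.14, 0.001, 2.757]
force: [0.4, 0.5, 0.3]
width: -0.0002
grip_force: 0.0
```

```bash
python3 - <<'E'
from h import *
st();img('scene','a1.png')
E
cd pics; python3 -c "
import cv2;a=cv2.imread('a1.png')[60:240,180:380];cv2.imwrite('a1c.png',cv2.resize(a,None,fx=3,fy=3))"
```

```text
{'clock': 1.55, 'joints': [-0.411, 0.798, -0.101, 2.137, 0.338, 0.22, 0.374], 'tcp_pos': [0.442, 0.175, 0.069], 'tool_rot': [3.14, 0.001, 2.757], 'force': [0.365, 0.516, 0.294], 'grip_force': 0.0, 'width': -0.0}
```

View pics/a1c.png

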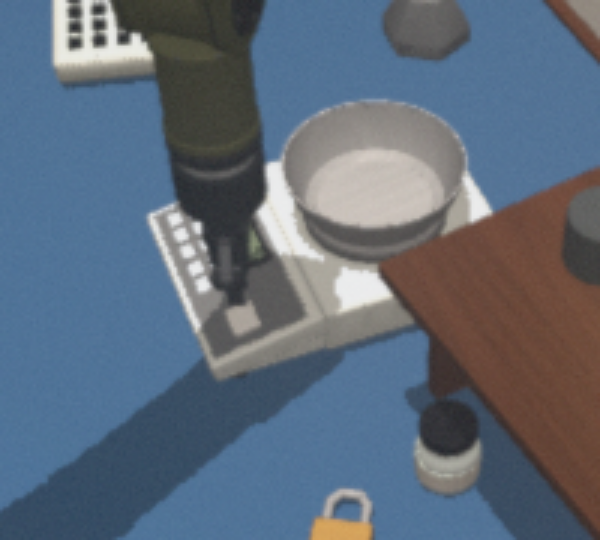

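The closed fingertips are just above the key, which is at crop (243,318), and slightly to its left.

Emit:
drive_tool:
  rows:
    - [[-3, -5, 8], 0]
    - [[0, 0, 8], 0]
    - [[0, 0, 6], 0]
    - [[0, 0, 2], 0]
    - [[0, 0, 0], 0]

```text
clock: 2.22
tcp_pos: [0.4441, 0.17, 0.0475]
tool_rot: [3.139, 0.003, 2.759]
force: [1.2, -0.0, 9.2]
width: 0.0001
grip_force: 4.1
```

Run:
```python
from h import *
st()
```

```text
{'clock': 2.225, 'joints': [-0.418, 0.841, -0.073, 2.147, 0.351, 0.16, 0.374], 'tcp_pos': [0.444, 0.17, 0.047], 'tool_rot': [3.139, 0.003, 2.759], 'force': [1.177, -0.046, 9.19], 'grip_force': 4.144, 'width': 0.0}
```

Emit:
drive_tool:
  rows:
    - [[0, 0, -40], 0]
    - [[0, 0, -60], 0]
    - [[0, 0, -60], 0]
    - [[0, 0, -60], 0]
    - [[0, 0, -60], 0]

```text
clock: 2.85
tcp_pos: [0.4417, 0.1692, 0.3287]
tool_rot: [3.141, 0.001, 2.759]
force: [0.7, -0.7, 0.3]
width: -0.0
grip_force: 0.0
```

Emit:
drive_tool:
  rows:
    - [[-56, 0, -20], 0]
    - [[-57, 0, -20], 0]
    - [[-57, 0, -20], 0]
    - [[-57, 0, -20], 0]
    - [[-57, 0, -20], 0]

```text
clock: 3.48
tcp_pos: [0.7067, 0.0625, 0.4276]
tool_rot: [3.141, 0.001, 2.759]
force: [2.0, -0.4, -0.9]
width: 0.0003
grip_force: 0.0
```

Run:
```python
from h import *
st()
```

```text
{'clock': 3.475, 'joints': [-0.048, 0.708, -0.273, 0.909, 0.176, 1.543, 0.926], 'tcp_pos': [0.707, 0.063, 0.428], 'tool_rot': [3.141, 0.001, 2.759], 'force': [1.988, -0.367, -0.881], 'grip_force': 0.0, 'width': 0.0}
```

Emit:
drive_tool:
  rows:
    - [[-60, 0, 0], 0]
    - [[-60, 0, 0], 0]
    - [[-60, 0, 0], 0]
    - [[-60, 0, 0], 0]
    - [[-60, 0, 0], 0]

```text
clock: 4.1
tcp_pos: [0.8301, 0.0215, 0.416]
tool_rot: [-3.129, 0.068, 2.84]
force: [0.5, 0.7, 0.4]
width: -0.0001
grip_force: 0.0
```

Run:
```python
from h import *
st()
```

```text
{'clock': 4.1, 'joints': [-0.015, 1.049, -1.028, 0.181, 0.996, 1.938, 1.102], 'tcp_pos': [0.83, 0.022, 0.416], 'tool_rot': [-3.129, 0.068, 2.84], 'force': [0.508, 0.687, 0.399], 'grip_force': 0.0, 'width': -0.0}
```

Emit:
drive_tool:
  rows:
    - [[0, 0, 0], 0]
    - [[0, 0, 0], 0]

```text
clock: 4.35
tcp_pos: [0.8296, 0.0207, 0.416]
tool_rot: [-3.127, 0.067, 2.839]
force: [-0.8, 0.5, 0.5]
width: -0.0
grip_force: 0.0
```

Emit:
drive_tool:
  rows:
    - [[-60, 0, 0], 0]
    - [[-60, 0, 0], 0]
    - [[-60, 0, 0], 0]
    - [[-60, 0, 0], 0]
    - [[-60, 0, 0], 0]

```text
clock: 4.97
tcp_pos: [0.8821, -0.0311, 0.3754]
tool_rot: [3.135, 0.151, 2.847]
force: [0.4, 0.5, -0.9]
width: -0.0001
grip_force: 0.0
```

Run:
```python
from h import *
st()
```

```text
{'clock': 4.975, 'joints': [-0.028, 1.11, -0.079, 0.138, 0.119, 1.748, 1.247], 'tcp_pos': [0.882, -0.031, 0.375], 'tool_rot': [3.135, 0.151, 2.847], 'force': [0.357, 0.485, -0.933], 'grip_force': 0.0, 'width': -0.0}
```

```bash
cat > kin.py <<'E'
import numpy as np, itertools
from scipy.spatial.transform import Rotation as Ro
Q=np.array([[-1.154,.69,-.195,1.566,.157,.902,-.215],[-0.658,0.516,-0.234,1.971,0.184,0.675,0.181],[-0.411,0.798,-0.101,2.137,0.338,0.22,0.374],[-0.048,0.708,-0.273,0.909,0.176,1.543,0.926],[-0.015,1.049,-1.028,0.181,0.996,1.938,1.102],[-0.028,1.11,-0.079,0.138,0.119,1.748,1.247]])
P=np.array([[.233,.579,.231],[.367,.320,.231],[.442,.175,.069],[.707,.063,.428],[.830,.022,.416],[.882,-.031,.375]])
E=np.array([[-3.14,0,2.759],[3.141,0,2.759],[3.14,.001,2.757],[3.141,.001,2.759],[-3.129,.068,2.84],[3.135,.151,2.847]])
T=Ro.from_euler('xyz',E)
def Rs(q,sg,o):
    ax='zyzyzyz';return [Ro.from_euler(a,s*x+b) for a,s,x,b in zip(ax,sg,q,o)]
if __name__=='__main__':
    from scipy.optimize import least_squares
    best=[]
    for s1 in itertools.product([1,-1],repeat=4):
      for s2 in itertools.product([1,-1],repeat=2):
        sg=[s1[0],1,s1[1],s2[0],s1[2],s2[1],s1[3]]
        def f(o):
            r=[]
            for q,t in zip(Q,T):
                R=Ro.identity()
                for x in Rs(q,sg,[o[0],0,0,0,0,0,o[1]]): R=R*x
                r+=list((t.inv()*R).as_rotvec())
            return r
        for o0 in itertools.product([0,1.6,3.1,-1.6],repeat=2):
            l=least_squares(f,o0); best.append((l.cost,sg,l.x))
    best.sort(key=lambda b:b[0]); 
    for b in best[:3]:print(b)
    c,sg,o=best[0]
    A=[];B=[]
    for q,p in zip(Q,P):
        R=Ro.identity();row=[np.array([[0],[0],[1.]])]
        for i,x in enumerate(Rs(q,sg,[o[0],0,0,0,0,0,o[1]])):
            R=R*x;M=R.as_matrix()
            if i==0: row.append(M[:,[0]])
            if i==2: row.append(M[:,[0,2]])
            if i==4: row.append(M[:,[0,2]])
            if i==6: row.append(M[:,[2]])
            if i==5: row.append(M[:,[0]])
        A.append(np.hstack(row));B.append(p)
    A=np.vstack(A);B=np.hstack(B)
    x,res,rk,sv=np.linalg.lstsq(A,B,rcond=None);print(x,rk,sv,np.abs(A@x-B).max())
E
python3 kin.py
```

```text
Still running in the background as job /tmp/bash_jobs.1000/c3fd1462335a (pid 750). You'll get a notice when it ends.
```

```bash
kill -- -$(cat /tmp/bash_jobs.1000/c3fd1462335a/pid); export OMP_NUM_THREADS=1
cat > fit.py <<'E'
import numpy as np, itertools
from kin import Q,P,E
def rz(a):c,s=np.cos(a),np.sin(a);return np.array([[c,-s,0],[s,c,0],[0,0,1]])
def ry(a):c,s=np.cos(a),np.sin(a);return np.array([[c,0,s],[0,1,0],[-s,0,c]])
def rx(a):c,s=np.cos(a),np.sin(a);return np.array([[1,0,0],[0,c,-s],[0,s,c]])
T=[rz(e[2])@ry(e[1])@rx(e[0]) for e in E]
best=[]
for sg in itertools.product([1,-1],repeat=6):
    s1,s3,s4,s5,s6,s7=sg
    # Rz(o1)*M_k*Rz(o7)=T_k ; zz element invariant
    C=[rz(s1*q[0])@ry(q[1])@rz(s3*q[2])@ry(s4*q[3])@rz(s5*q[4])@ry(s6*q[5])@rz(s7*q[6]) for q in Q]
    for o1 in np.radians(np.arange(0,360,15)):
        D=[(rz(o1)@c).T@t for c,t in zip(C,T)]
        M=sum(D);o7=np.arctan2(M[1,0]-M[0,1],M[0,0]+M[1,1])
        best.append((sum(((d-rz(o7))**2).sum() for d in D),sg,o1,o7))
best.sort(key=lambda b:b[0])
for b in best[:4]:print(b)
_,sg,o1,o7=best[0];s1,s3,s4,s5,s6,s7=sg
A=[]
for q in Q:
    M1=rz(s1*q[0]+o1);M3=M1@ry(q[1])@rz(s3*q[2]);M5=M3@ry(s4*q[3])@rz(s5*q[4]);M6=M5@ry(s6*q[5])
    A.append(np.hstack([[[0],[0],[1]],M1[:,[0]],M3[:,[0,2]],M5[:,[0,2]],M6[:,[0,2]]]))
A=np.vstack(A);B=P.ravel();x=np.linalg.lstsq(A,B,rcond=None)[0];print(np.round(x,4),np.abs(A@x-B).max(),np.linalg.svd(A)[1])
E
timeout 60 python3 fit.py
```

```text
(np.float64(1.1784581006251175e-05), (-1, -1, 1, -1, 1, -1), np.float64(0.0), np.float64(1.5705849940802616))
(np.float64(0.003783552381940099), (-1, -1, 1, -1, 1, -1), np.float64(6.021385919380437), np.float64(1.3093838484121962))
(np.float64(0.003791926980344663), (-1, -1, 1, -1, 1, -1), np.float64(0.2617993877991494), np.float64(1.8317862186741343))
(np.float64(0.014847348469638899), (-1, -1, 1, -1, 1, -1), np.float64(5.759586531581287), np.float64(1.04814170814005))
[ 0.4904  0.1639 -0.0209  0.5241  0.0007  0.3375  0.1217  0.4671] 0.03791274820537733 [4.65146923 4.60162249 1.54102387 1.39721016 0.76853726 0.43683097
 0.27729113 0.05993681]
```

```bash
cat >> fit.py <<'E'
print('---')
F=[]
for q in Q:
    M0=np.eye(3);M1=rz(-q[0]);M2=M1@ry(q[1]);M3=M2@rz(-q[2]);M4=M3@ry(q[3]);M5=M4@rz(-q[4]);M6=M5@ry(q[5])
    F.append({'z0':M0[:,2],'x1':M1[:,0],'y1':M1[:,1],'x2':M2[:,0],'y2':M2[:,1],'x3':M3[:,0],'y3':M3[:,1],'z3':M3[:,2],'x4':M4[:,0],'y4':M4[:,1],'x5':M5[:,0],'y5':M5[:,1],'z5':M5[:,2],'x6':M6[:,0],'y6':M6[:,1],'z6':M6[:,2],'x0':M0[:,0],'y0':M0[:,1]})
base=['z0','z3','z5','z6'];ex=[k for k in F[0] if k not in base]
out=[]
for n in range(0,5):
    for c in itertools.combinations(ex,n):
        ks=base+list(c);A=np.vstack([np.stack([f[k] for k in ks],1) for f in F]);x=np.linalg.lstsq(A,B,rcond=None)[0]
        out.append((n,np.abs(A@x-B).max(),ks,np.round(x,4)))
for n in range(5):
    for o in sorted([o for o in out if o[0]==n],key=lambda o:o[1])[:3]:print(o[0],o[1],list(zip(o[2],o[3])))
E
timeout 100 python3 fit.py | sed -n '/---/,$p'; python3 -c "
from h import *;st()"
```

```text
---
0 0.04244276759384713 [('z0', np.float64(0.5043)), ('z3', np.float64(0.5756)), ('z5', np.float64(0.3275)), ('z6', np.float64(0.5101))]
1 0.008443979308680193 [('z0', np.float64(0.3863)), ('z3', np.float64(0.5562)), ('z5', np.float64(0.3455)), ('z6', np.float64(0.3638)), ('y3', np.float64(-0.0454))]
1 0.008443979308680193 [('z0', np.float64(0.3863)), ('z3', np.float64(0.5562)), ('z5', np.float64(0.3455)), ('z6', np.float64(0.3638)), ('y4', np.float64(-0.0454))]
1 0.010879489139920928 [('z0', np.float64(0.2975)), ('z3', np.float64(0.5747)), ('z5', np.float64(0.3423)), ('z6', np.float64(0.298)), ('y1', np.float64(-0.0432))]
2 0.0005843636462155022 [('z0', np.float64(0.3451)), ('z3', np.float64(0.5636)), ('z5', np.float64(0.3446)), ('z6', np.float64(0.3316)), ('y1', np.float64(-0.0185)), ('y3', np.float64(-0.0272))]
2 0.0005843636462155022 [('z0', np.float64(0.3451)), ('z3', np.float64(0.5636)), ('z5', np.float64(0.3446)), ('z6', np.float64(0.3316)), ('y1', np.float64(-0.0185)), ('y4', np.float64(-0.0272))]
2 0.0005843636462155022 [('z0', np.float64(0.3451)), ('z3', np.float64(0.5636
[... 1058 characters left out ...]
2109 [('z0', np.float64(0.3441)), ('z3', np.float64(0.5639)), ('z5', np.float64(0.3447)), ('z6', np.float64(0.3308)), ('y1', np.float64(-0.0184)), ('y4', np.float64(-0.0272)), ('x6', np.float64(0.0002)), ('y0', np.float64(-0.0001))]
4 0.0005414543610892109 [('z0', np.float64(0.3441)), ('z3', np.float64(0.5639)), ('z5', np.float64(0.3447)), ('z6', np.float64(0.3308)), ('y2', np.float64(-0.0184)), ('y3', np.float64(-0.0272)), ('x6', np.float64(0.0002)), ('y0', np.float64(-0.0001))]
{'clock': 4.975, 'joints': [-0.028, 1.11, -0.079, 0.138, 0.119, 1.748, 1.247], 'tcp_pos': [0.882, -0.031, 0.375], 'tool_rot': [3.135, 0.151, 2.847], 'force': [0.357, 0.485, -0.933], 'grip_force': 0.0, 'width': -0.0}
```

Emit:
drive_tool:
  rows:
    - [[-62, 0, -5], 0]
    - [[-62, 0, -5], 0]
    - [[-62, 0, -5], 0]
    - [[-62, 0, -5], 0]
    - [[-62, 0, -5], 0]

```text
clock: 5.6
tcp_pos: [0.9403, -0.0949, 0.374]
tool_rot: [3.097, 0.317, 2.839]
force: [-0.7, 0.3, 0.0]
width: 0.0002
grip_force: 0.0
```

Emit:
drive_tool:
  rows:
    - [[-62, 0, -5], 0]
    - [[-62, 0, -5], 0]
    - [[-62, 0, -5], 0]
    - [[-62, 0, -5], 0]
    - [[-62, 0, -5], 0]

```text
clock: 6.22
tcp_pos: [0.9882, -0.1495, 0.4244]
tool_rot: [3.053, 0.522, 2.826]
force: [-0.2, -0.4, -0.9]
width: 0.0003
grip_force: 0.0
```

Emit:
drive_tool:
  rows:
    - [[-62, 0, 0], 0]
    - [[-62, 0, 0], 0]
    - [[-62, 0, 0], 0]
    - [[-62, 0, 0], 0]
    - [[-62, 0, 0], 0]

```text
clock: 6.85
tcp_pos: [1.0194, -0.1926, 0.5005]
tool_rot: [3.013, 0.724, 2.799]
force: [-0.4, 0.6, 0.2]
width: 0.0002
grip_force: 0.0
```

```bash
python3 -c "
from h import *;st()"
```

```text
{'clock': 6.85, 'joints': [0.107, 1.108, 0.994, 0.136, -1.0, 1.225, 1.505], 'tcp_pos': [1.019, -0.193, 0.501], 'tool_rot': [3.013, 0.724, 2.799], 'force': [-0.44, 0.593, 0.225], 'grip_force': 0.0, 'width': 0.0}
```

```bash
cat >> arm.py <<'E'
VM=.7*.125*np.array([2.57,2.57,3.14,3.14,3.14,3.14,3.14])
def row(q,d,spin,reg=.03):
    T,M=fk(q);p=T+M@np.array(d)/1000;R=M@rz(np.radians(spin))
    lo=np.maximum(LO,q-VM);hi=np.minimum(HI,q+VM)
    q=np.clip(q,LO+1e-6,HI-1e-6);lo=np.minimum(lo,q-1e-7);hi=np.maximum(hi,q+1e-7)
    return least_squares(lambda x:np.r_[err(x,p,R),reg*(x-q)],q,bounds=(lo,hi),max_nfev=25).x
def run(q,rows,reg=.03,v=1):
    for i,(d,s,n) in enumerate(rows):
        for _ in range(n): q=row(q,d,s,reg)
        T,M,El,W=fk(q,1)
        if v: print(i,np.round(T,3),'z',np.round(M[:,2],2),'y',np.round(M[:,1],2),'q',np.round(q,2),'W',np.round(W,2),'elz',round(El[2],2))
    return q
E
timeout 300 python3 - <<'E'
from arm import *
q6=np.array([-0.028,1.11,-0.079,0.138,0.119,1.748,1.247])
for reg in(.003,.02,.05):
    print(reg);q=run(q6,[((-62,0,-5),0,5),((-62,0,-5),0,5),((-62,0,0),0,5)],reg)
    print(Ro.from_matrix(fk(q)[1]).as_euler('xyz'))
print('real next');qn=np.array([0.107,1.108,0.994,0.136,-1.0,1.225,1.505])
q=run(qn,[((-62,0,0),0,4),((-62,0,0),0,4)],.02)
# retreat in/along world: go to above cup front, flip test
E
```

```text
0.003
0 [ 0.918 -0.101  0.356] z [ 0.23 -0.04 -0.97] y [0.29 0.96 0.02] q [ 0.02  1.19  1.01  0.13 -0.96  1.64  1.41] W [ 0.84 -0.09  0.68] elz 0.57
1 [ 0.941 -0.152  0.363] z [ 0.32 -0.06 -0.95] y [0.28 0.96 0.04] q [ 0.07  1.2   1.02  0.13 -0.99  1.54  1.47] W [ 0.83 -0.13  0.68] elz 0.57
2 [ 0.963 -0.191  0.373] z [ 0.4  -0.07 -0.91] y [0.28 0.96 0.05] q [ 0.11  1.2   1.02  0.13 -1.    1.45  1.51] W [ 0.83 -0.17  0.68] elz 0.57
[3.08927888 0.4200496  2.83674507]
0.02
0 [ 0.918 -0.101  0.356] z [ 0.23 -0.04 -0.97] y [0.29 0.96 0.02] q [ 0.04  1.15  0.21  0.13 -0.17  1.62  1.35] W [ 0.84 -0.09  0.68] elz 0.58
1 [ 0.941 -0.152  0.363] z [ 0.32 -0.06 -0.95] y [0.28 0.96 0.04] q [ 0.08  1.16  0.43  0.13 -0.4   1.53  1.42] W [ 0.83 -0.13  0.68] elz 0.58
2 [ 0.963 -0.191  0.373] z [ 0.4  -0.07 -0.91] y [0.28 0.96 0.05] q [ 0.12  1.17  0.6   0.13 -0.58  1.44  1.47] W [ 0.83 -0.17  0.68] elz 0.58
[3.0895799  0.42002447 2.83670269]
0.05
0 [ 0.917 -0.1    0.356] z [ 0.23 -0.04 -0.97] y [0.29 0.96 0.02] q [ 0.05  1.14 -0.03  0.13  0.07  1.63  1.33] W [ 0.84 -0.09  0.68] elz 0.58
1 [ 0.94  -0.151  0.363] z [ 0.32 -0.06 -0.95] y [0.28 0.96 0.04] q [0.1  1.15 0.01 0.13 0.01 1.53 1.38] W [ 0.83 -0.13  0.68] elz 0.58
2 [ 0.963 -0.19   0.373] z [ 0.4  -0.07 -0.91] y [0.28 0.96 0.05] q [ 0.14  1.15  0.05  0.13 -0.04  1.44  1.43] W [ 0.83 -0.17  0.68] elz 0.58
[3.08984554 0.41960165 2.83638966]
real next
0 [ 1.003 -0.213  0.566] z [ 0.71 -0.11 -0.7 ] y [0.25 0.96 0.1 ] q [ 0.14  1.05  0.98  0.13 -1.    1.22  1.53] W [ 0.77 -0.18  0.8 ] elz 0.65
1 [ 0.984 -0.229  0.632] z [ 0.75 -0.12 -0.64] y [0.25 0.96 0.1 ] q [ 0.16  0.98  0.97  0.13 -1.    1.22  1.54] W [ 0.73 -0.19  0.85] elz 0.68
```

```bash
sed -i 's/return np.r_\[T-p,v\*(a\/n if n>1e-9 else 1)\]/return np.r_[T-p,.6*v*(a\/n if n>1e-9 else 1)]/' arm.py
timeout 300 python3 - <<'E'
from arm import *
q6=np.array([-0.028,1.11,-0.079,0.138,0.119,1.748,1.247])
q=run(q6,[((-62,0,-5),0,10),((-62,0,0),0,5)],.01)
qn=np.array([0.107,1.108,0.994,0.136,-1.0,1.225,1.505])
print('next');q=run(qn,[((-58,0,20),0,5),((-54,0,30),0,4)],.01)
print('retreat')
q=run(q,[((0,0,-50),0,4),((0,0,-50),0,2),((0,0,-50),0,2),((0,0,-50),0,2)],.01)
E
```

```text
0 [ 0.994 -0.157  0.445] z [ 0.54 -0.08 -0.84] y [0.27 0.96 0.08] q [ 0.07  1.13  0.89  0.13 -0.87  1.35  1.46] W [ 0.82 -0.13  0.72] elz 0.6
1 [ 1.021 -0.198  0.53 ] z [ 0.7  -0.11 -0.71] y [0.25 0.96 0.1 ] q [ 0.11  1.09  0.97  0.13 -0.98  1.2   1.51] W [ 0.79 -0.16  0.76] elz 0.63
next
0 [ 1.064 -0.227  0.537] z [ 0.79 -0.13 -0.59] y [0.24 0.96 0.11] q [ 0.14  1.12  0.96  0.13 -1.    1.01  1.53] W [ 0.8  -0.18  0.73] elz 0.61
1 [ 1.093 -0.249  0.567] z [ 0.87 -0.16 -0.46] y [0.23 0.97 0.11] q [ 0.15  1.14  0.94  0.13 -1.    0.84  1.55] W [ 0.8  -0.2   0.72] elz 0.6
retreat
0 [ 0.931 -0.22   0.667] z [ 0.87 -0.16 -0.47] y [0.23 0.97 0.11] q [-0.09  0.67  0.74  0.95 -0.91  0.64  1.98] W [ 0.64 -0.17  0.82] elz 0.8
1 [ 0.844 -0.205  0.714] z [ 0.87 -0.16 -0.47] y [0.23 0.97 0.11] q [-0.2   0.5   0.79  1.14 -0.85  0.63  2.02] W [ 0.56 -0.15  0.87] elz 0.85
2 [ 0.757 -0.189  0.761] z [ 0.87 -0.16 -0.47] y [0.23 0.97 0.11] q [-0.35  0.33  0.89  1.26 -0.72  0.66  1.97] W [ 0.47 -0.14  0.92] elz 0.88
3 [ 0.671 -0.174  0.808] z [ 0.87 -0.16 -0.47] y [0.23 0.97 0.11] q [-0.62  0.16  1.05  1.32 -0.45  0.7   1.8 ] W [ 0.38 -0.12  0.96] elz 0.91
```

Emit:
drive_tool:
  rows:
    - [[-58, 0, 20], 0]
    - [[-58, 0, 20], 0]
    - [[-58, 0, 20], 0]
    - [[-58, 0, 20], 0]
    - [[-58, 0, 20], 0]

```text
clock: 7.48
tcp_pos: [1.0639, -0.2275, 0.536]
tool_rot: [2.965, 0.919, 2.755]
force: [-0.7, -0.3, 0.8]
width: 0.0001
grip_force: 0.0
```

Emit:
drive_tool:
  rows:
    - [[-54, 0, 30], 0]
    - [[-54, 0, 30], 0]
    - [[-54, 0, 30], 0]
    - [[-54, 0, 30], 0]

```text
clock: 7.98
tcp_pos: [1.0927, -0.2488, 0.5646]
tool_rot: [2.909, 1.065, 2.699]
force: [-0.8, 0.7, 0.5]
width: -0.0003
grip_force: 0.0
```

```bash
cat > cur.py <<'E'
from h import *
import arm
def cur():
    s=robot.read_state();q=np.array(s['joints']);T,M=arm.fk(q);R=Ro.from_euler('xyz',s['tool_rot']).as_matrix()
    print('clk',round(s['clock'],2),'q',np.round(q,3).tolist(),'tcp',np.round(s['tcp_pos'],4),'fkerr',np.round(T-s['tcp_pos'],4),'z',np.round(R[:,2],3),'y',np.round(R[:,1],3),'F',np.round(s['force'],1),'w',round(s['width'],4),'g',round(s['grip_force'],1))
    return s,q
if __name__=='__main__': cur()
E
timeout 400 python3 - <<'E'
from cur import *
from arm import run
s,q=cur()
# go down & inward keeping orientation: want j6 small
M=arm.fk(q)[1]
def w(x,y,z): return tuple(np.round(M.T@np.array([x,y,z]),0))
for tgt,n in (((.72,-.2,.45),10),((.6,-.2,.35),10)):
    print(tgt);d=(np.array(tgt)-arm.fk(q)[0])*1000/n
    q2=run(q,[(w(*d),0,n//2),(w(*d),0,n-n//2)],.01)
E
```

```text
clk 7.97 q [0.152, 1.137, 0.937, 0.136, -1.0, 0.846, 1.558] tcp [ 1.0927 -0.2488  0.5646] fkerr [-0.0017  0.0008 -0.0006] z [ 0.868 -0.156 -0.471] y [0.234 0.966 0.112] F [-0.8  0.7  0.5] w -0.0003 g 0.0
(0.72, -0.2, 0.45)
0 [ 0.927 -0.228  0.523] z [ 0.86 -0.15 -0.49] y [0.24 0.97 0.11] q [ 0.07  0.66  0.28  1.26 -0.84  0.24  2.17] W [ 0.64 -0.18  0.69] elz 0.8
1 [ 0.753 -0.209  0.506] z [ 0.83 -0.14 -0.54] y [0.24 0.97 0.11] q [ 0.28  0.38 -0.06  1.74 -1.    0.04  2.49] W [ 0.48 -0.16  0.69] elz 0.87
(0.6, -0.2, 0.35)
0 [ 0.893 -0.236  0.487] z [ 0.85 -0.15 -0.51] y [0.24 0.97 0.11] q [ 0.23  0.62 -0.    1.4  -0.47  0.09  1.93] W [ 0.61 -0.19  0.66] elz 0.8
1 [ 0.666 -0.228  0.467] z [ 0.78 -0.11 -0.61] y [0.23 0.97 0.11] q [ 0.56  0.33 -0.31  1.9  -1.    0.04  2.58] W [ 0.41 -0.19  0.67] elz 0.88
```

```bash
timeout 500 python3 - <<'E'
from cur import *
from arm import run
s,q0=cur()
M=arm.fk(q0)[1]
d=(np.array((.72,-.2,.45))-arm.fk(q0)[0])*1000/10
a=tuple(np.round(M.T@d,0));print(a)
for n in (6,7):
    print('N',n);q=run(q0,[(a,0,n)],.01)
    q=run(q,[((0,0,0),-10.7,8)]*4,.01)
    T,M=arm.fk(q);dd=(np.array((.557,-.25,.25))-T)*1000/8
    q=run(q,[(tuple(M.T@dd),0,4),(tuple(M.T@dd),0,4)],.01)
E
```

```text
clk 7.97 q [0.152, 1.137, 0.937, 0.136, -1.0, 0.846, 1.558] tcp [ 1.0927 -0.2488  0.5646] fkerr [-0.0017  0.0008 -0.0006] z [ 0.868 -0.156 -0.471] y [0.234 0.966 0.112] F [-0.8  0.7  0.5] w -0.0003 g 0.0
(np.float64(27.0), np.float64(-5.0), np.float64(-28.0))
N 6
0 [ 0.89  -0.223  0.513] z [ 0.86 -0.15 -0.49] y [0.24 0.97 0.11] q [ 0.13  0.59  0.14  1.4  -0.84  0.13  2.24] W [ 0.61 -0.17  0.68] elz 0.82
0 [ 0.89  -0.223  0.513] z [ 0.86 -0.15 -0.49] y [-0.44  0.28 -0.85] q [ 0.26  0.59 -0.11  1.39  0.33  0.11  2.66] W [ 0.61 -0.17  0.68] elz 0.81
1 [ 0.882 -0.217  0.5  ] z [ 0.87 -0.16 -0.46] y [-0.3  -0.92 -0.25] q [ 0.24  0.58 -0.09  1.48  1.81  0.04  2.66] W [ 0.59 -0.16  0.65] elz 0.81
2 [ 0.879 -0.216  0.496] z [ 0.87 -0.17 -0.46] y [ 0.35 -0.42  0.83] q [0.19 0.58 0.   1.5  3.27 0.04 2.66] W [ 0.59 -0.16  0.65] elz 0.82
3 [ 0.911 -0.188  0.468] z [ 0.89 -0.21 -0.41] y [0.4  0.79 0.46] q [-0.35  0.84  0.99  1.54  4.14  0.51  2.66] W [ 0.62 -0.12  0.6 ] elz 0.74
0 [ 0.768 -0.215  0.362] z [ 0.87 -0.22 -0.44] y [0.43 0.76 0.49] q [-0.43  1.18  1.51  2.03  3.88  1.25  2.66] W [ 0.4
[... 480 characters left out ...]
499] z [ 0.86 -0.16 -0.48] y [-0.3  -0.92 -0.24] q [ 0.28  0.54 -0.12  1.55  1.82  0.04  2.66] W [ 0.56 -0.16  0.66] elz 0.83
2 [ 0.849 -0.215  0.496] z [ 0.87 -0.16 -0.48] y [ 0.38 -0.42  0.82] q [ 0.22  0.53 -0.03  1.57  3.28  0.04  2.66] W [ 0.56 -0.16  0.65] elz 0.83
3 [ 0.888 -0.181  0.464] z [ 0.88 -0.21 -0.43] y [0.41 0.78 0.47] q [-0.39  0.83  1.03  1.6   4.14  0.54  2.66] W [ 0.6  -0.11  0.61] elz 0.74
0 [ 0.757 -0.211  0.361] z [ 0.86 -0.22 -0.46] y [0.45 0.75 0.49] q [-0.44  1.16  1.51  2.05  3.91  1.24  2.66] W [ 0.47 -0.14  0.51] elz 0.59
1 [ 0.664 -0.213  0.235] z [ 0.84 -0.24 -0.48] y [0.5  0.67 0.54] q [-0.36  1.45  1.51  2.37  3.7   1.64  2.66] W [ 0.39 -0.13  0.39] elz 0.44
```

Emit:
drive_tool:
  rows:
    - [[27, -5, -28], 0]
    - [[27, -5, -28], 0]
    - [[27, -5, -28], 0]
    - [[27, -5, -28], 0]
    - [[27, -5, -28], 0]

```text
clock: 8.6
tcp_pos: [0.9336, -0.2346, 0.5292]
tool_rot: [2.883, 1.082, 2.667]
force: [-0.2, -1.5, -0.0]
width: 0.0001
grip_force: 0.0
```

Emit:
drive_tool:
  rows:
    - [[27, -5, -28], 0]
    - [[0, 0, 0], -10.7]
    - [[0, 0, 0], -10.7]
    - [[0, 0, 0], -10.7]
    - [[0, 0, 0], -10.7]

```text
clock: 9.22
tcp_pos: [0.8981, -0.2301, 0.5181]
tool_rot: [-2.293, 0.815, -2.323]
force: [0.4, -0.8, 0.7]
width: -0.0001
grip_force: 0.0
```

Emit:
drive_tool:
  rows:
    - [[0, 0, 0], -10.7]
    - [[0, 0, 0], -10.7]
    - [[0, 0, 0], -10.7]
    - [[0, 0, 0], -10.7]
    - [[0, 0, 0], -10.7]

```text
clock: 9.85
tcp_pos: [0.8982, -0.2298, 0.518]
tool_rot: [-2.041, 0.019, -1.762]
force: [-0.0, -0.7, 1.1]
width: 0.0001
grip_force: 0.0
```

Emit:
drive_tool:
  rows:
    - [[0, 0, 0], -10.7]
    - [[0, 0, 0], -10.7]
    - [[0, 0, 0], -10.7]
    - [[0, 0, 0], -10.7]
    - [[0, 0, 0], -10.7]

```text
clock: 10.48
tcp_pos: [0.8956, -0.2211, 0.5057]
tool_rot: [-2.226, -0.726, -1.265]
force: [1.6, 0.4, 0.5]
width: -0.0001
grip_force: 0.0
```

Emit:
drive_tool:
  rows:
    - [[0, 0, 0], -10.7]
    - [[0, 0, 0], -10.7]
    - [[0, 0, 0], -10.7]
    - [[0, 0, 0], -10.7]
    - [[0, 0, 0], -10.7]

```text
clock: 11.1
tcp_pos: [0.8911, -0.2233, 0.4987]
tool_rot: [2.732, -1.06, 0.281]
force: [-0.3, -0.9, -0.3]
width: -0.0002
grip_force: 0.0
```

```bash
python3 cur.py
```

```text
clk 11.1 q [0.261, 0.598, -0.103, 1.468, 2.327, 0.042, 2.654] tcp [ 0.8911 -0.2233  0.4987] fkerr [-0.0019  0.0001 -0.001 ] z [ 0.879 -0.161 -0.449] y [-0.079 -0.978  0.195] F [-0.3 -0.9 -0.3] w -0.0002 g 0.0
```

```bash
timeout 500 python3 - <<'E'
from cur import *
from arm import run
s,q=cur()
q=run(q,[((0,0,0),-10.7,4)],.01)
def go(q,tgt,n,spin,v=1):
    T,M=arm.fk(q);d=M.T@(np.array(tgt)-T)*1000/n
    print('step tool mm',np.round(d,1)); return run(q,[(tuple(d),spin,n//2),(tuple(d),spin,n-n//2)],.01) 
q=go(q,(.70,-.25,.42),6,0)
q=go(q,(.48,-.2,.38),6,0)
T,M=arm.fk(q);print('spin need',np.degrees(np.arctan2(M[2,1],M[2,0])))
# sign test
q=run(q,[((0,0,0),10.7,5)],.01);T,M=arm.fk(q);print('y z',M[2,1])
q=go(q,(.465,-.19,.09),8,0)
d=M[:,2]
q=go(q,np.array([.557,-.208,.045])+.019*d,4,0)
E
```

```text
clk 11.1 q [0.261, 0.598, -0.103, 1.468, 2.327, 0.042, 2.654] tcp [ 0.8911 -0.2233  0.4987] fkerr [-0.0019  0.0001 -0.001 ] z [ 0.879 -0.161 -0.449] y [-0.079 -0.978  0.195] F [-0.3 -0.9 -0.3] w -0.0002 g 0.0
0 [ 0.888 -0.223  0.497] z [ 0.88 -0.16 -0.45] y [ 0.26 -0.62  0.74] q [ 0.23  0.6  -0.05  1.48  3.05  0.04  2.66] W [ 0.6  -0.17  0.64] elz 0.81
step tool mm [-22.4 -14.7 -21.2]
0 [ 0.794 -0.236  0.458] z [ 0.88 -0.16 -0.45] y [ 0.26 -0.62  0.74] q [ 0.38  0.52 -0.18  1.78  3.12  0.26  2.65] W [ 0.5  -0.18  0.61] elz 0.83
1 [ 0.7  -0.25  0.42] z [ 0.88 -0.16 -0.45] y [ 0.26 -0.62  0.74] q [ 0.53  0.47 -0.27  2.05  3.23  0.47  2.61] W [ 0.41 -0.2   0.57] elz 0.84
step tool mm [-11.7 -19.6 -30.7]
0 [ 0.59  -0.225  0.4  ] z [ 0.88 -0.16 -0.45] y [ 0.26 -0.62  0.74] q [ 0.59  0.39 -0.29  2.36  3.26  0.69  2.6 ] W [ 0.3  -0.17  0.55] elz 0.86
1 [ 0.495 -0.212  0.396] z [ 0.87 -0.15 -0.46] y [ 0.28 -0.63  0.73] q [ 0.87  0.32 -0.52  2.56  3.29  0.77  2.66] W [ 0.21 -0.16  0.55] elz 0.88
spin need 55.06937586595725
0 [ 0.495 -0.212  0.396] z [ 0.87 -0.15 -0.46] y [-0.16 -0.99  0.02] q [ 1.04  0.36 -0.77  2.55  3.14  0.75  1.88] W [ 0.21 -0.16  0.55] elz 0.87
y z 0.024571956405663727
step tool mm [-35.7  -3.1  14.1]
0 [ 0.524 -0.238  0.273] z [ 0.85 -0.12 -0.51] y [-0.13 -0.99  0.01] q [ 1.22  0.96 -1.31  2.56  2.64  1.09  2.66] W [ 0.24 -0.2   0.44] elz 0.65
1 [ 0.527 -0.246  0.125] z [ 0.85 -0.1  -0.52] y [-0.12 -0.99  0.  ] q [ 1.11  1.3  -0.99  2.56  3.    1.31  2.66] W [ 0.25 -0.21  0.3 ] elz 0.47
step tool mm [-13.5 -10.   20.6]
0 [ 0.55  -0.228  0.081] z [ 0.85 -0.1  -0.52] y [-0.12 -0.99  0.  ] q [ 1.03  1.4  -0.93  2.51  3.06  1.38  2.66] W [ 0.27 -0.19  0.25] elz 0.42
1 [ 0.574 -0.211  0.036] z [ 0.85 -0.1  -0.52] y [-0.12 -0.99  0.  ] q [ 0.96  1.49 -0.89  2.44  3.1   1.42  2.66] W [ 0.29 -0.18  0.21] elz 0.37
```

```bash
cat > plan.py <<'E'
from cur import *
from arm import run
def go(q,tgt,n,spin=0,v=1):
    T,M=arm.fk(q);d=np.round(M.T@(np.array(tgt)-T)*1000/n)
    print('  tool',d.tolist(),spin,'x',n,'max',round(np.linalg.norm(d)));return run(q,[(tuple(d),spin,n)],.01)
def info(q):
    M=arm.fk(q)[1];print('  yaw %.1f th %.1f yz %.3f'%(np.degrees(np.arctan2(M[1,2],M[0,2])),np.degrees(-np.arcsin(M[2,2])),M[2,1]))
E
timeout 500 python3 - <<'E'
from plan import *
s,q=cur()
q=run(q,[((0,0,0),-10.7,4)],.01)
q=go(q,(.72,-.3,.42),5)
q=go(q,(.52,-.42,.38),5)
q=run(q,[((0,0,0),10.7,5)],.01);info(q)
q=go(q,(.42,-.40,.25),4);info(q)
for z in (0,):
  for k in range(3):
    T,M=arm.fk(q);d=M.T@np.array([0,55,0]);print(np.round(d));q=run(q,[(tuple(np.round(d)),0,4)],.01);info(q)
q=go(q,(.5,-.25,.2),3);info(q)
q=go(q,(.52,-.21,.12),2)
M=arm.fk(q)[1];q=go(q,np.array([.557,-.208,.045])+.019*M[:,2],3);info(q)
E
```

```text
clk 11.1 q [0.261, 0.598, -0.103, 1.468, 2.327, 0.042, 2.654] tcp [ 0.8911 -0.2233  0.4987] fkerr [-0.0019  0.0001 -0.001 ] z [ 0.879 -0.161 -0.449] y [-0.079 -0.978  0.195] F [-0.3 -0.9 -0.3] w -0.0002 g 0.0
0 [ 0.888 -0.223  0.497] z [ 0.88 -0.16 -0.45] y [ 0.26 -0.62  0.74] q [ 0.23  0.6  -0.05  1.48  3.05  0.04  2.66] W [ 0.6  -0.17  0.64] elz 0.81
  tool [-33.0, -10.0, -20.0] 0 x 5 max 40
0 [ 0.722 -0.301  0.421] z [ 0.88 -0.16 -0.45] y [ 0.26 -0.62  0.74] q [ 0.67  0.53 -0.37  1.93  3.31  0.38  2.62] W [ 0.43 -0.25  0.57] elz 0.83
  tool [-38.0, -2.0, -28.0] 0 x 5 max 47
0 [ 0.521 -0.417  0.379] z [ 0.88 -0.16 -0.45] y [ 0.26 -0.62  0.74] q [ 1.31  0.57 -0.63  2.16  3.86  0.51  2.46] W [ 0.23 -0.36  0.53] elz 0.81
0 [ 0.521 -0.417  0.379] z [ 0.88 -0.16 -0.45] y [-0.17 -0.99  0.03] q [ 1.47  0.64 -0.91  2.15  3.57  0.4   1.87] W [ 0.23 -0.36  0.53] elz 0.78
  yaw -10.5 th 26.5 yz 0.031
  tool [-40.0, -1.0, -9.0] 0 x 4 max 41
0 [ 0.419 -0.4    0.252] z [ 0.88 -0.16 -0.45] y [-0.17 -0.99  0.03] q [ 1.53  0.87 -0.74  2.43  3.64  0.77  2.13] W [ 0.13 -0.35  0.4 ] elz 0.7
  yaw -10.
[... 503 characters left out ...]
.41  2.49  1.9   1.46  2.28] W [0.27 0.12 0.52] elz 0.75
  yaw -2.1 th 34.2 yz -0.032
  tool [-40.0, 122.0, 17.0] 0 x 3 max 130
0 [ 0.543 -0.195  0.223] z [ 0.79 -0.1  -0.61] y [-0.12 -0.99  0.01] q [ 0.92  0.86 -0.96  2.54  2.73  1.04  2.39] W [ 0.28 -0.16  0.42] elz 0.69
  yaw -7.1 th 37.5 yz 0.011
  tool [-47.0, 8.0, 23.0] 0 x 2 max 53
0 [ 0.53  -0.215  0.121] z [ 0.78 -0.09 -0.61] y [-0.11 -0.99  0.01] q [ 1.02  1.24 -1.06  2.56  2.78  1.29  2.66] W [ 0.27 -0.18  0.32] elz 0.51
  tool [-15.0, -4.0, 29.0] 0 x 3 max 33
0 [ 0.572 -0.209  0.032] z [ 0.78 -0.09 -0.61] y [-0.11 -0.99  0.01] q [ 0.94  1.41 -0.92  2.41  2.94  1.31  2.66] W [ 0.31 -0.18  0.24] elz 0.41
  yaw -6.8 th 37.8 yz 0.008
```

```bash
timeout 500 python3 - <<'E'
from plan import *
s,q=cur()
q=run(q,[((0,0,0),-10.7,4)],.01,0)
q=go(q,(.72,-.3,.42),5)
q=go(q,(.52,-.45,.36),5)
q=run(q,[((0,0,0),10.7,5)],.01);info(q)
q=go(q,(.35,-.42,.21),5);info(q)
for k in range(5):
    T,M,El,W=arm.fk(q,1);n=W-np.array([0,0,.345]);n/=np.linalg.norm(n)
    d=np.round(M.T@(-60*n+np.array([-5,0,-8])));print(d);q=run(q,[(tuple(d),0,3)],.01);info(q)
q=go(q,(.47,-.25,.15),5);info(q)
q=go(q,(.52,-.22,.1),2)
M=arm.fk(q)[1];q=go(q,np.array([.557,-.208,.045])+.019*M[:,2],3);info(q)
E
```

```text
clk 11.1 q [0.261, 0.598, -0.103, 1.468, 2.327, 0.042, 2.654] tcp [ 0.8911 -0.2233  0.4987] fkerr [-0.0019  0.0001 -0.001 ] z [ 0.879 -0.161 -0.449] y [-0.079 -0.978  0.195] F [-0.3 -0.9 -0.3] w -0.0002 g 0.0
  tool [-33.0, -10.0, -20.0] 0 x 5 max 40
0 [ 0.722 -0.301  0.421] z [ 0.88 -0.16 -0.45] y [ 0.26 -0.62  0.74] q [ 0.67  0.53 -0.37  1.93  3.31  0.38  2.62] W [ 0.43 -0.25  0.57] elz 0.83
  tool [-45.0, -1.0, -25.0] 0 x 5 max 51
0 [ 0.522 -0.449  0.358] z [ 0.88 -0.16 -0.45] y [ 0.26 -0.62  0.74] q [ 1.35  0.64 -0.64  2.1   3.91  0.5   2.47] W [ 0.23 -0.4   0.51] elz 0.79
0 [ 0.522 -0.449  0.358] z [ 0.88 -0.16 -0.45] y [-0.17 -0.99  0.03] q [ 1.5   0.72 -0.91  2.09  3.61  0.37  1.9 ] W [ 0.23 -0.4   0.51] elz 0.76
  yaw -10.5 th 26.5 yz 0.031
  tool [-42.0, -1.0, -18.0] 0 x 5 max 46
0 [ 0.35  -0.42   0.211] z [ 0.88 -0.16 -0.45] y [-0.17 -0.99  0.03] q [ 1.72  0.98 -0.73  2.43  3.8   0.73  2.21] W [ 0.06 -0.37  0.36] elz 0.64
  yaw -10.5 th 26.5 yz 0.030
[-18. -56. -18.]
0 [ 0.312 -0.349  0.184] z [ 0.89 -0.07 -0.45] y [-0.08 -1.   -0.01] q [ 1.91  1.17 -0.99  2.56  3.49  0.61 
[... 744 characters left out ...]
.95  2.56  4.07  0.04  2.51] W [-0.06 -0.3   0.22] elz 0.33
  yaw 24.1 th 18.5 yz -0.211
  tool [27.0, 30.0, 34.0] 0 x 5 max 53
0 [ 0.471 -0.25   0.151] z [ 0.87  0.39 -0.32] y [ 0.33 -0.92 -0.21] q [ 1.65  1.43 -1.13  2.25  3.82  0.21  2.34] W [ 0.18 -0.38  0.26] elz 0.4
  yaw 24.1 th 18.5 yz -0.211
  tool [-15.0, -0.0, 35.0] 0 x 2 max 38
0 [ 0.52  -0.22   0.101] z [ 0.87  0.39 -0.32] y [ 0.33 -0.92 -0.21] q [ 1.48  1.5  -1.02  2.22  3.79  0.37  2.41] W [ 0.23 -0.35  0.21] elz 0.36
  tool [-13.0, 4.0, 24.0] 0 x 3 max 28
0 [ 0.572 -0.201  0.039] z [ 0.87  0.39 -0.32] y [ 0.33 -0.92 -0.21] q [ 1.36  1.6  -0.98  2.11  3.8   0.42  2.45] W [ 0.28 -0.33  0.14] elz 0.3
  yaw 24.1 th 18.5 yz -0.211
```

```bash
timeout 500 python3 - <<'E'
from plan import *
s,q=cur()
q=run(q,[((0,0,0),-10.7,4)],.01,0)
q=go(q,(.72,-.3,.42),5)
q=go(q,(.52,-.45,.36),5)
q=go(q,(.35,-.42,.21),5);info(q)
q=run(q,[((0,0,0),10.7,22)],.01);info(q)
for k in range(4):
    T,M,El,W=arm.fk(q,1);n=W-np.array([0,0,.345]);n/=np.linalg.norm(n)
    d=np.round(M.T@(-60*n+np.array([-5,0,-8])));print(d);q=run(q,[(tuple(d),0,3)],.01);info(q)
    if k<2: continue
    M=arm.fk(q)[1];sp=np.degrees(np.arctan2(M[2,1],M[2,0]));print('spin',sp)
    sp=(sp+90)%180-90
    q3=q
    q3=go(q3,(.47,-.25,.15),5,0);q3=run(q3,[((0,0,0),sp/2,2)],.01);info(q3)
    q3=go(q3,(.52,-.22,.1),2)
    M=arm.fk(q3)[1];q3=go(q3,np.array([.557,-.208,.045])+.019*M[:,2],3);info(q3)
E
```

```text
clk 11.1 q [0.261, 0.598, -0.103, 1.468, 2.327, 0.042, 2.654] tcp [ 0.8911 -0.2233  0.4987] fkerr [-0.0019  0.0001 -0.001 ] z [ 0.879 -0.161 -0.449] y [-0.079 -0.978  0.195] F [-0.3 -0.9 -0.3] w -0.0002 g 0.0
  tool [-33.0, -10.0, -20.0] 0 x 5 max 40
0 [ 0.722 -0.301  0.421] z [ 0.88 -0.16 -0.45] y [ 0.26 -0.62  0.74] q [ 0.67  0.53 -0.37  1.93  3.31  0.38  2.62] W [ 0.43 -0.25  0.57] elz 0.83
  tool [-45.0, -1.0, -25.0] 0 x 5 max 51
0 [ 0.522 -0.449  0.358] z [ 0.88 -0.16 -0.45] y [ 0.26 -0.62  0.74] q [ 1.35  0.64 -0.64  2.1   3.91  0.5   2.47] W [ 0.23 -0.4   0.51] elz 0.79
  tool [-24.0, -34.0, -18.0] 0 x 5 max 45
0 [ 0.367 -0.425  0.22 ] z [ 0.87 -0.17 -0.46] y [ 0.26 -0.64  0.73] q [1.22 0.86 0.04 2.44 4.14 1.2  2.66] W [ 0.08 -0.37  0.37] elz 0.71
  yaw -11.1 th 27.4 yz 0.727
0 [ 0.367 -0.424  0.219] z [ 0.87 -0.17 -0.46] y [0.2  0.98 0.01] q [ 1.77  1.02 -0.94  2.41  3.51  0.62 -0.76] W [ 0.08 -0.37  0.37] elz 0.62
  yaw -11.2 th 27.3 yz 0.006
[ 24.  54. -20.]
0 [ 0.325 -0.351  0.188] z [ 0.88 -0.08 -0.47] y [0.12 0.99 0.05] q [ 1.98  1.32 -1.33  2.56  2.83  0.61  0.05] W [ 0
[... 1474 characters left out ...]
5   0.15 ] z [ 0.87  0.28 -0.4 ] y [-0.21  0.95  0.22] q [ 1.7   1.6  -1.47  2.36  2.38  0.5   0.53] W [ 0.18 -0.34  0.28] elz 0.3
0 [ 0.468 -0.25   0.15 ] z [ 0.87  0.28 -0.4 ] y [-0.31  0.95  0.  ] q [ 1.69  1.57 -1.42  2.36  2.48  0.47  0.67] W [ 0.18 -0.34  0.28] elz 0.32
  yaw 17.8 th 23.7 yz 0.001
  tool [11.0, 6.0, 37.0] 0 x 2 max 39
0 [ 0.52  -0.221  0.1  ] z [ 0.87  0.28 -0.4 ] y [-0.31  0.95  0.  ] q [ 1.56  1.72 -1.42  2.32  2.58  0.6   0.67] W [ 0.23 -0.31  0.23] elz 0.24
  tool [12.0, 0.0, 26.0] 0 x 3 max 29
0 [ 0.574 -0.203  0.036] z [ 0.87  0.28 -0.4 ] y [-0.31  0.95  0.  ] q [ 1.46  1.85 -1.38  2.2   2.67  0.61  0.72] W [ 0.29 -0.3   0.17] elz 0.16
  yaw 17.8 th 23.7 yz 0.001
```

Emit:
drive_tool:
  rows:
    - [[0, 0, 0], -10.7]
    - [[0, 0, 0], -10.7]
    - [[0, 0, 0], -10.7]
    - [[0, 0, 0], -10.7]
  claw: 1

```text
clock: 11.6
tcp_pos: [0.89, -0.2231, 0.4971]
tool_rot: [2.115, -0.533, 1.091]
force: [-0.9, -0.4, -0.1]
width: 0.072
grip_force: 0.0
```

Emit:
drive_tool:
  rows:
    - [[-33, -10, -20], 0]
    - [[-33, -10, -20], 0]
    - [[-33, -10, -20], 0]
    - [[-33, -10, -20], 0]
    - [[-33, -10, -20], 0]

```text
clock: 12.22
tcp_pos: [0.7221, -0.3015, 0.4198]
tool_rot: [2.117, -0.538, 1.087]
force: [-0.3, 0.4, -0.1]
width: 0.0858
grip_force: 0.0
```

Emit:
drive_tool:
  rows:
    - [[-45, -1, -25], 0]
    - [[-45, -1, -25], 0]
    - [[-45, -1, -25], 0]
    - [[-45, -1, -25], 0]
    - [[-45, -1, -25], 0]

```text
clock: 12.85
tcp_pos: [0.5208, -0.4498, 0.3563]
tool_rot: [2.117, -0.537, 1.086]
force: [0.2, 0.1, -0.3]
width: 0.0854
grip_force: 0.0
```

Emit:
drive_tool:
  rows:
    - [[0, 0, 0], 10.7]
    - [[0, 0, 0], 10.7]
    - [[0, 0, 0], 10.7]
    - [[0, 0, 0], 10.7]
    - [[0, 0, 0], 10.7]

```text
clock: 13.48
tcp_pos: [0.5221, -0.4489, 0.3564]
tool_rot: [3.097, -1.107, -0.133]
force: [-1.0, -0.4, 0.1]
width: 0.0856
grip_force: 0.0
```

```bash
timeout 500 python3 - <<'E'
from plan import *
s,q=cur()
q=go(q,(.35,-.42,.21),5);info(q)
for k in range(3):
    T,M,El,W=arm.fk(q,1);n=W-np.array([0,0,.345]);n/=np.linalg.norm(n)
    d=np.round(M.T@(-60*n+np.array([-5,0,-8])));print(d);q=run(q,[(tuple(d),0,3)],.01);info(q)
E
```

```text
clk 13.47 q [1.504, 0.723, -0.919, 2.099, 3.597, 0.37, 1.908] tcp [ 0.5221 -0.4489  0.3564] fkerr [-0.0018 -0.0003 -0.0009] z [ 0.88  -0.163 -0.447] y [-0.172 -0.985  0.02 ] F [-1.  -0.4  0.1] w 0.0856 g 0.0
  tool [-41.0, -0.0, -18.0] 0 x 5 max 45
0 [ 0.35  -0.423  0.213] z [ 0.88 -0.16 -0.45] y [-0.17 -0.98  0.02] q [ 1.73  0.98 -0.75  2.42  3.79  0.71  2.2 ] W [ 0.06 -0.37  0.36] elz 0.64
  yaw -10.5 th 26.6 yz 0.020
[-19. -56. -18.]
0 [ 0.312 -0.35   0.186] z [ 0.89 -0.07 -0.45] y [-0.09 -1.   -0.02] q [ 1.91  1.17 -1.    2.56  3.48  0.6   2.66] W [ 0.02 -0.33  0.34] elz 0.54
  yaw -4.3 th 27.1 yz -0.024
[-13. -59.  -8.]
0 [ 0.281 -0.306  0.162] z [ 0.89  0.06 -0.45] y [ 0.02 -1.   -0.08] q [ 2.01  1.25 -0.99  2.56  3.61  0.44  2.66] W [-0.02 -0.33  0.31] elz 0.5
  yaw 3.8 th 26.6 yz -0.083
[ -6. -59.   2.]
0 [ 0.255 -0.26   0.144] z [ 0.89  0.18 -0.42] y [ 0.13 -0.98 -0.14] q [ 2.09  1.34 -0.98  2.56  3.72  0.28  2.66] W [-0.04 -0.32  0.28] elz 0.45
  yaw 11.3 th 24.9 yz -0.137
```

Emit:
drive_tool:
  rows:
    - [[-41, 0, -18], 0]
    - [[-41, 0, -18], 0]
    - [[-41, 0, -18], 0]
    - [[-41, 0, -18], 0]
    - [[-41, 0, -18], 0]

```text
clock: 14.1
tcp_pos: [0.3512, -0.4234, 0.2121]
tool_rot: [3.083, -1.107, -0.118]
force: [0.4, 0.2, -0.1]
width: 0.0858
grip_force: 0.0
```

Emit:
drive_tool:
  rows:
    - [[-19, -56, -18], 0]
    - [[-19, -56, -18], 0]
    - [[-19, -56, -18], 0]

```text
clock: 14.48
tcp_pos: [0.325, -0.3577, 0.187]
tool_rot: [-3.105, -1.108, -0.144]
force: [-0.1, -0.2, -0.0]
width: 0.0853
grip_force: 0.0
```

Emit:
drive_tool:
  rows:
    - [[-13, -59, -8], 0]
    - [[-13, -59, -8], 0]
    - [[-13, -59, -8], 0]

```text
clock: 14.85
tcp_pos: [0.3064, -0.3153, 0.1591]
tool_rot: [-2.989, -1.106, -0.136]
force: [0.4, 0.0, 0.5]
width: 0.0857
grip_force: 0.0
```

Emit:
drive_tool:
  rows:
    - [[-6, -59, 2], 0]
    - [[-6, -59, 2], 0]
    - [[-6, -59, 2], 0]

```text
clock: 15.22
tcp_pos: [0.2993, -0.2699, 0.135]
tool_rot: [-2.856, -1.118, -0.147]
force: [0.6, -0.7, -0.4]
width: 0.0857
grip_force: 0.0
```

```bash
timeout 500 python3 - <<'E'
from plan import *
s,q=cur();info(q)
q=go(q,(.45,-.25,.16),4);info(q)
M=arm.fk(q)[1];sp=np.degrees(np.arctan2(M[2,1],M[2,0]));print('spin',sp);sp=(sp+90)%180-90
q=run(q,[((0,0,0),round(sp,1),1)],.01);info(q)
d=arm.fk(q)[1][:,2];C=np.array([.557,-.208,.045])
q=go(q,C-.06*d,2);q=go(q,C+.019*d,3);info(q)
E
```

```text
clk 15.22 q [1.935, 1.345, -0.913, 2.559, 3.703, 0.458, 2.654] tcp [ 0.2993 -0.2699  0.135 ] fkerr [-0.0019 -0.0008 -0.0014] z [ 0.895  0.152 -0.42 ] y [ 0.109 -0.986 -0.123] F [ 0.6 -0.7 -0.4] w 0.0857 g 0.0
  yaw 9.6 th 24.8 yz -0.123
  tool [22.0, -2.0, 32.0] 0 x 4 max 39
0 [ 0.449 -0.252  0.159] z [ 0.89  0.15 -0.42] y [ 0.11 -0.99 -0.12] q [ 1.51  1.28 -0.98  2.51  3.43  0.74  2.61] W [ 0.15 -0.3   0.3 ] elz 0.49
  yaw 9.8 th 24.8 yz -0.124
spin -7.871286625088816
0 [ 0.449 -0.252  0.16 ] z [ 0.89  0.15 -0.42] y [ 0.17 -0.99  0.  ] q [ 1.48  1.25 -0.92  2.52  3.51  0.77  2.66] W [ 0.15 -0.3   0.3 ] elz 0.5
  yaw 9.8 th 24.8 yz 0.000
  tool [-28.0, -12.0, 46.0] 0 x 2 max 55
0 [ 0.504 -0.218  0.07 ] z [ 0.89  0.16 -0.42] y [ 0.17 -0.99  0.  ] q [ 1.24  1.42 -0.74  2.45  3.59  1.01  2.66] W [ 0.21 -0.27  0.21] elz 0.41
  tool [-0.0, -0.0, 26.0] 0 x 3 max 26
0 [ 0.574 -0.206  0.038] z [ 0.89  0.16 -0.42] y [ 0.17 -0.99  0.  ] q [ 1.13  1.47 -0.77  2.3   3.54  0.99  2.63] W [ 0.28 -0.26  0.18] elz 0.38
  yaw 9.8 th 24.8 yz 0.000
```

Emit:
drive_tool:
  rows:
    - [[22, -2, 32], 0]
    - [[22, -2, 32], 0]
    - [[22, -2, 32], 0]
    - [[22, -2, 32], 0]
    - [[0, 0, 0], -7.9]

```text
clock: 15.85
tcp_pos: [0.4544, -0.2508, 0.1623]
tool_rot: [3.131, -1.142, 0.183]
force: [-0.3, 0.7, -0.5]
width: 0.0855
grip_force: 0.0
```

Emit:
drive_tool:
  rows:
    - [[-28, -12, 40], 0]
    - [[-28, -12, 40], 0]
    - [[0, 0, 0], 0]

```text
clock: 16.23
tcp_pos: [0.4967, -0.2178, 0.0739]
tool_rot: [-3.137, -1.135, 0.168]
force: [-0.5, -0.2, 0.9]
width: 0.0853
grip_force: 0.0
```

```bash
timeout 500 python3 - <<'E'
from plan import *
s,q=cur();info(q)
R=Ro.from_euler('xyz',s['tool_rot']).as_matrix();d=R[:,2]
C=np.array([.557,-.208,.047]);p=C+.019*d
print('need tool mm',R.T@(p-s['tcp_pos'])*1000)
t=img('scene','b1.png')
E
cd pics; python3 -c "
import cv2;a=cv2.imread('b1.png')[150:350,220:460];cv2.imwrite('b1c.png',cv2.resize(a,None,fx=2.5,fy=2.5))"
```

```text
clk 16.23 q [1.236, 1.407, -0.696, 2.464, 3.633, 1.032, 2.622] tcp [ 0.4967 -0.2178  0.0739] fkerr [-0.0017 -0.0008 -0.0013] z [ 0.893  0.157 -0.422] y [ 0.172 -0.985 -0.002] F [-0.5 -0.2  0.9] w 0.0853 g 0.0
  yaw 10.0 th 24.9 yz -0.002
need tool mm [ 1.36278256  0.82273312 85.71695434]
```

View pics/b1c.png

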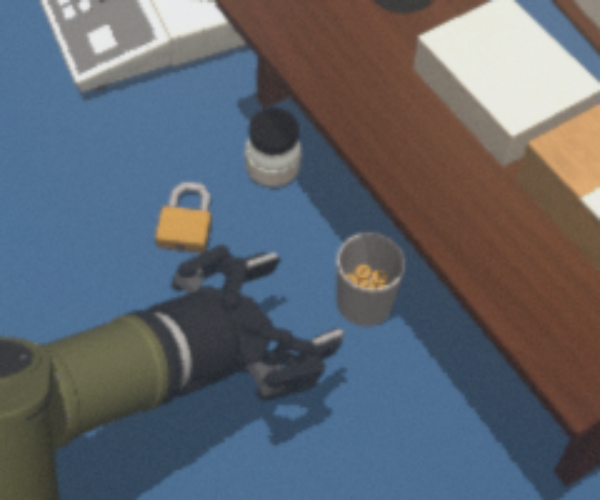

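The open gripper is lined up on the cup, which is at crop (370,280), with the padlock and jar clear.

Emit:
drive_tool:
  rows:
    - [[0, 0, 25], 0]
    - [[0, 0, 25], 0]
    - [[0, 0, 20], 0]
    - [[1, 1, 15], 0]
    - [[0, 0, 0], 0]

```text
clock: 16.9
tcp_pos: [0.5725, -0.2091, 0.043]
tool_rot: [3.139, -1.139, 0.17]
force: [0.6, 0.4, -0.6]
width: 0.0854
grip_force: 0.0
```

Emit:
drive_tool:
  rows:
    - [[0, 0, 0], 0]
    - [[0, 0, 0], 0]
    - [[0, 0, 0], 0]
    - [[0, 0, 0], 0]
  claw: -1
  grip_force: 60

```text
clock: 17.4
tcp_pos: [0.5713, -0.2078, 0.043]
tool_rot: [-3.14, -1.138, 0.168]
force: [-6.1, 1.0, 5.4]
width: 0.059
grip_force: 62.3
```

Emit:
drive_tool:
  rows:
    - [[0, 0, 0], 0]
    - [[0, 0, 0], 0]

```text
clock: 17.65
tcp_pos: [0.5714, -0.2078, 0.043]
tool_rot: [-3.14, -1.138, 0.168]
force: [-4.9, 0.0, 5.1]
width: 0.0587
grip_force: 62.3
```

```bash
timeout 500 python3 - <<'E'
from plan import *
s,q=cur();info(q);np.save('qgrasp.npy',q)
E
```

```text
clk 17.65 q [1.113, 1.446, -0.729, 2.315, 3.57, 1.007, 2.585] tcp [ 0.5714 -0.2078  0.043 ] fkerr [-0.0017 -0.0008 -0.0013] z [ 0.895  0.154 -0.419] y [ 0.169 -0.986 -0.001] F [-4.9  0.   5.1] w 0.0587 g 62.3
  yaw 9.7 th 24.8 yz -0.000
```

```bash
timeout 500 python3 - <<'E'
from plan import *
s,q=cur()
q=go(q,(.571,-.208,.085),2)
q=go(q,(.485,-.25,.105),3);info(q)
q=go(q,(.485,-.26,.24),4);info(q)
q=go(q,(.50,-.25,.36),4);info(q)
q=go(q,(.62,0,.37),7);info(q)
q=go(q,(.655,.24,.36),7);info(q)
q=go(q,(.651,.24,.18),5);info(q)
for k in range(4): q=run(q,[((0,0,0),10.7,4)],.01);info(q)
E
```

```text
clk 17.65 q [1.113, 1.446, -0.729, 2.315, 3.57, 1.007, 2.585] tcp [ 0.5714 -0.2078  0.043 ] fkerr [-0.0017 -0.0008 -0.0013] z [ 0.895  0.154 -0.419] y [ 0.169 -0.986 -0.001] F [-4.9  0.   5.1] w 0.0587 g 62.3
  tool [20.0, -0.0, -8.0] 0 x 2 max 22
0 [ 0.572 -0.208  0.085] z [ 0.89  0.15 -0.42] y [ 0.17 -0.99 -0.  ] q [ 1.11  1.35 -0.76  2.36  3.52  0.99  2.55] W [ 0.28 -0.26  0.22] elz 0.45
  tool [-7.0, 9.0, -31.0] 0 x 3 max 33
0 [ 0.485 -0.25   0.105] z [ 0.89  0.15 -0.42] y [ 0.17 -0.99 -0.  ] q [ 1.33  1.31 -0.73  2.44  3.67  0.89  2.55] W [ 0.19 -0.3   0.24] elz 0.47
  yaw 9.7 th 24.8 yz -0.000
  tool [31.0, 2.0, -14.0] 0 x 4 max 34
0 [ 0.487 -0.258  0.24 ] z [ 0.9   0.15 -0.42] y [ 0.17 -0.99 -0.  ] q [ 1.41  0.99 -0.91  2.45  3.61  0.68  2.3 ] W [ 0.19 -0.31  0.38] elz 0.64
  yaw 9.7 th 24.8 yz -0.000
  tool [29.0, -1.0, -9.0] 0 x 4 max 30
0 [ 0.502 -0.251  0.361] z [ 0.9   0.15 -0.42] y [ 0.17 -0.99 -0.  ] q [ 1.55  0.75 -1.18  2.35  3.58  0.4   2.06] W [ 0.21 -0.3   0.5 ] elz 0.74
  yaw 9.7 th 24.8 yz -0.000
  tool [11.0, -33.0, 20.0] 0 x 7 max 40
0 [0.62  0.003 0.372] z [ 0
[... 528 characters left out ...]

  yaw 9.8 th 24.8 yz -0.001
0 [0.651 0.242 0.181] z [ 0.89  0.15 -0.42] y [-0.16 -0.77 -0.62] q [-0.02  1.21 -1.04  2.33  2.56  1.7   1.6 ] W [0.35 0.19 0.32] elz 0.52
  yaw 9.8 th 24.8 yz -0.617
0 [0.652 0.242 0.181] z [ 0.89  0.15 -0.42] y [-0.4  -0.15 -0.91] q [ 0.08  1.37 -1.31  2.32  2.59  1.84  1.13] W [0.35 0.19 0.32] elz 0.43
  yaw 9.8 th 24.8 yz -0.905
0 [0.652 0.242 0.181] z [ 0.89  0.15 -0.42] y [-0.43  0.56 -0.71] q [ 0.11  1.49 -1.47  2.32  2.62  1.93  0.57] W [0.36 0.19 0.32] elz 0.37
  yaw 9.8 th 24.8 yz -0.711
0 [0.652 0.242 0.181] z [ 0.89  0.15 -0.42] y [-0.23  0.96 -0.14] q [ 0.11  1.49 -1.47  2.32  2.63  1.93 -0.18] W [0.36 0.19 0.32] elz 0.37
  yaw 9.8 th 24.8 yz -0.139
```

Emit:
drive_tool:
  rows:
    - [[10, 0, -4], 0]
    - [[20, 0, -8], 0]
    - [[10, 0, -4], 0]
    - [[0, 0, 0], 0]

```text
clock: 18.15
tcp_pos: [0.5744, -0.2085, 0.0854]
tool_rot: [3.139, -1.137, 0.171]
force: [-1.2, -0.4, -4.0]
width: 0.0585
grip_force: 64.4
```

Emit:
drive_tool:
  rows:
    - [[-5, 6, -20], 0]
    - [[-7, 9, -31], 0]
    - [[-7, 9, -31], 0]
    - [[-2, 3, -10], 0]
    - [[20, 1, -10], 0]

```text
clock: 18.77
tcp_pos: [0.4866, -0.2526, 0.1251]
tool_rot: [-3.137, -1.135, 0.161]
force: [0.4, 0.7, -3.4]
width: 0.0587
grip_force: 64.9
```

Emit:
drive_tool:
  rows:
    - [[31, 2, -14], 0]
    - [[31, 2, -14], 0]
    - [[31, 0, -12], 0]
    - [[30, -1, -9], 0]
    - [[30, -1, -9], 0]

```text
clock: 19.4
tcp_pos: [0.4994, -0.2502, 0.2908]
tool_rot: [-3.141, -1.137, 0.17]
force: [0.2, -0.6, -3.2]
width: 0.0586
grip_force: 64.9
```

Emit:
drive_tool:
  rows:
    - [[30, -1, -9], 0]
    - [[29, -1, -9], 0]
    - [[29, -5, -5], 0]
    - [[0, 0, 0], 0]

```text
clock: 19.9
tcp_pos: [0.5146, -0.2404, 0.3814]
tool_rot: [3.133, -1.14, 0.179]
force: [0.2, -0.1, -4.1]
width: 0.0583
grip_force: 64.9
```

```bash
timeout 500 python3 - <<'E'
from plan import *
s,q=cur();info(q)
q=go(q,(.62,0,.375),8);info(q)
q=go(q,(.655,.24,.36),7);info(q)
q=go(q,(.651,.24,.175),5);info(q)
E
```

```text
clk 19.9 q [1.535, 0.706, -1.203, 2.328, 3.58, 0.377, 2.008] tcp [ 0.5146 -0.2404  0.3814] fkerr [-0.0016 -0.001  -0.001 ] z [ 0.895  0.153 -0.418] y [ 0.17  -0.985  0.004] F [ 0.2 -0.1 -4.1] w 0.0583 g 64.9
  yaw 9.7 th 24.7 yz 0.004
  tool [7.0, -27.0, 17.0] 0 x 8 max 33
0 [ 0.621 -0.004  0.374] z [ 0.9   0.15 -0.42] y [ 0.17 -0.99  0.  ] q [ 0.62  0.57 -0.91  2.44  2.86  0.88  2.15] W [ 0.32 -0.06  0.51] elz 0.81
  yaw 9.8 th 24.7 yz 0.003
  tool [3.0, -34.0, 11.0] 0 x 7 max 36
0 [0.657 0.243 0.36 ] z [ 0.9   0.15 -0.42] y [ 0.17 -0.99  0.  ] q [-0.07  0.66 -0.85  2.24  2.32  1.14  2.27] W [0.36 0.19 0.5 ] elz 0.78
  yaw 9.8 th 24.7 yz 0.003
  tool [-34.0, 0.0, 14.0] 0 x 5 max 37
0 [0.65  0.242 0.177] z [ 0.89  0.15 -0.42] y [ 0.17 -0.99  0.  ] q [-0.17  1.09 -0.75  2.34  2.58  1.58  2.09] W [0.35 0.19 0.32] elz 0.59
  yaw 9.8 th 24.7 yz 0.003
```

Load is held (about 4 N). I carry it over to the bowl.

Emit:
drive_tool:
  rows:
    - [[7, -27, 17], 0]
    - [[7, -27, 17], 0]
    - [[7, -27, 17], 0]
    - [[7, -27, 17], 0]
    - [[7, -27, 17], 0]

```text
clock: 20.52
tcp_pos: [0.581, -0.0922, 0.3731]
tool_rot: [-3.14, -1.133, 0.167]
force: [0.6, 0.5, -3.6]
width: 0.0584
grip_force: 65.0
```

Emit:
drive_tool:
  rows:
    - [[7, -27, 17], 0]
    - [[7, -27, 17], 0]
    - [[7, -27, 17], 0]
    - [[3, -34, 11], 0]
    - [[3, -34, 11], 0]

```text
clock: 21.15
tcp_pos: [0.6325, 0.0674, 0.3665]
tool_rot: [3.138, -1.132, 0.172]
force: [0.4, -0.3, -3.2]
width: 0.0581
grip_force: 65.0
```

Emit:
drive_tool:
  rows:
    - [[3, -34, 11], 0]
    - [[3, -34, 11], 0]
    - [[3, -34, 11], 0]
    - [[3, -34, 11], 0]
    - [[3, -34, 11], 0]

```text
clock: 21.78
tcp_pos: [0.6595, 0.2444, 0.3565]
tool_rot: [3.133, -1.132, 0.177]
force: [1.0, -0.7, -3.7]
width: 0.0584
grip_force: 65.0
```

Emit:
drive_tool:
  rows:
    - [[-34, 0, 14], 0]
    - [[-34, 0, 14], 0]
    - [[-34, 0, 14], 0]
    - [[-20, 0, 8], 0]
    - [[0, 0, 0], 0]

```text
clock: 22.4
tcp_pos: [0.653, 0.2422, 0.2235]
tool_rot: [3.132, -1.13, 0.178]
force: [0.1, -0.1, -2.6]
width: 0.0584
grip_force: 65.1
```

```bash
timeout 500 python3 - <<'E'
from plan import *
s,q=cur();info(q)
R=Ro.from_euler('xyz',s['tool_rot']).as_matrix()
print('need',R.T@(np.array([.651,.240,.174])-s['tcp_pos'])*1000)
img('scene','c1.png')
E
cd pics; python3 -c "
import cv2;a=cv2.imread('c1.png')[40:240,180:440];cv2.imwrite('c1c.png',cv2.resize(a,None,fx=2.5,fy=2.5))"
```

```text
clk 22.4 q [-0.161, 0.969, -0.751, 2.333, 2.512, 1.459, 2.097] tcp [0.653  0.2422 0.2235] fkerr [-0.0014 -0.0006 -0.001 ] z [ 0.892  0.151 -0.427] y [ 0.169 -0.986  0.004] F [ 0.1 -0.1 -2.6] w 0.0584 g 65.1
  yaw 9.6 th 25.3 yz 0.004
need [-45.73902812   1.59647579  18.98622578]
```

View pics/c1c.png

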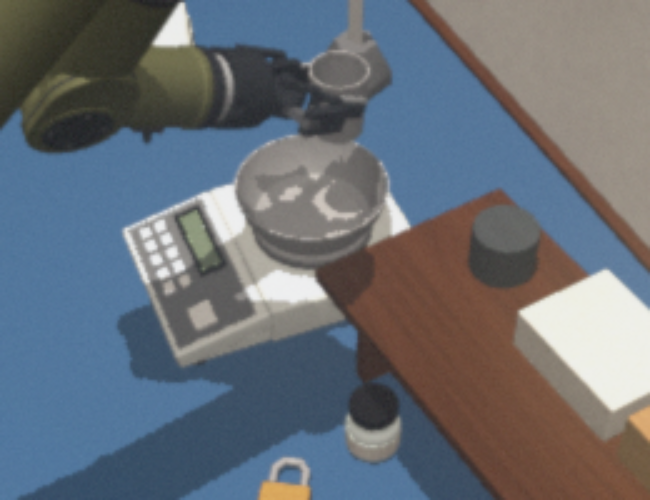

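Emit:
drive_tool:
  rows:
    - [[-23, -3, 10], 0]
    - [[-23, -3, 9], 0]
    - [[0, 0, 0], 10]
    - [[0, 0, 0], 10]
    - [[0, 0, 0], 10]

```text
clock: 23.08
tcp_pos: [0.6519, 0.2481, 0.1798]
tool_rot: [-2.312, -0.902, -0.781]
force: [-0.9, -0.4, -4.0]
width: 0.0585
grip_force: 65.1
```

Emit:
drive_tool:
  rows:
    - [[0, 0, 0], 10]
    - [[0, 0, 0], 10]
    - [[0, 0, 0], 10]
    - [[0, 0, 0], 10]
    - [[0, 0, 0], 10]

```text
clock: 23.7
tcp_pos: [0.6521, 0.2475, 0.1796]
tool_rot: [-2.008, -0.156, -1.333]
force: [-0.5, -0.3, -3.8]
width: 0.0584
grip_force: 65.0
```

Emit:
drive_tool:
  rows:
    - [[0, 0, 0], 8]
    - [[0, 0, 0], 7]
    - [[0, 0, 0], 6]
    - [[0, 0, 0], 6]
    - [[0, 0, 0], 6]

```text
clock: 24.32
tcp_pos: [0.6521, 0.2474, 0.1792]
tool_rot: [-2.036, 0.362, -1.582]
force: [0.3, -0.3, -3.4]
width: 0.0582
grip_force: 65.0
```

Emit:
drive_tool:
  rows:
    - [[0, 0, 0], 7]
    - [[0, 0, 0], 7]
    - [[0, 0, 0], 8]
    - [[0, 0, 0], 8]
    - [[0, 0, 0], 8]

```text
clock: 24.95
tcp_pos: [0.6522, 0.2475, 0.1795]
tool_rot: [-2.332, 0.918, -2.054]
force: [0.7, 0.2, -2.1]
width: 0.0583
grip_force: 65.0
```

```bash
timeout 500 python3 - <<'E'
from plan import *
s,q=cur();info(q)
img('scene','c2.png');t=img('top','c2t.png')
E
cd pics; python3 -c "
import cv2,numpy as np;a=cv2.imread('c2.png')[60:200,200:400];b=cv2.imread('c2t.png')[120:260,160:360];cv2.imwrite('c2c.png',np.hstack([cv2.resize(a,None,fx=2,fy=2,interpolation=2),cv2.resize(b,None,fx=2,fy=2,interpolation=2)]))"
```

```text
clk 24.95 q [0.094, 1.486, -1.454, 2.316, 2.625, 1.936, 0.154] tcp [0.6522 0.2475 0.1795] fkerr [-0.0014 -0.0003 -0.0016] z [ 0.896  0.149 -0.419] y [-0.344  0.83  -0.44 ] F [ 0.7  0.2 -2.1] w 0.0583 g 65.0
  yaw 9.4 th 24.8 yz -0.440
```

View pics/c2c.png

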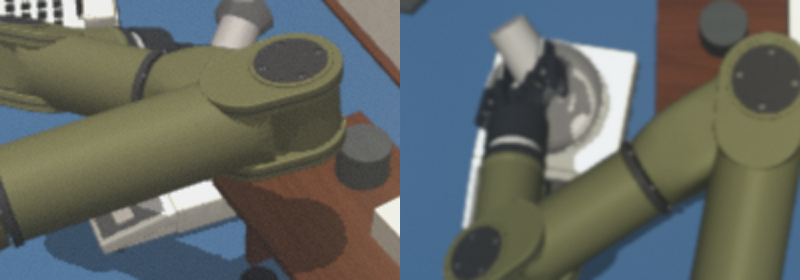

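Emit:
drive_tool:
  rows:
    - [[0, 0, 0], 9]
    - [[0, 0, 0], 9]
    - [[0, 0, 0], 9]
    - [[0, 0, 0], 0]
    - [[0, 0, 0], 0]

```text
clock: 25.68
tcp_pos: [0.6518, 0.2481, 0.1792]
tool_rot: [-3.056, 1.137, -2.88]
force: [0.4, -0.2, -1.7]
width: 0.0585
grip_force: 66.0
```

Emit:
drive_tool:
  rows:
    - [[0, 0, 0], 0]
    - [[0, 0, 0], 0]
    - [[0, 0, 0], 0]
    - [[0, 0, 0], 0]

```text
clock: 26.18
tcp_pos: [0.6515, 0.2482, 0.1786]
tool_rot: [-3.065, 1.136, -2.889]
force: [-0.0, 0.5, -1.1]
width: 0.0583
grip_force: 66.0
```

```bash
timeout 500 python3 - <<'E'
from plan import *
s,q=cur();info(q)
F=[]
for i in range(3): F.append(robot.read_state()['force'])
print(F)
E
```

```text
clk 26.18 q [0.095, 1.493, -1.461, 2.317, 2.628, 1.938, -0.306] tcp [0.6515 0.2482 0.1786] fkerr [-0.0015 -0.0003 -0.0016] z [ 0.895  0.152 -0.42 ] y [-0.182  0.983 -0.032] F [-0.   0.5 -1.1] w 0.0583 g 66.0
  yaw 9.6 th 24.8 yz -0.032
[array([-0.03550929,  0.46336579, -1.08442223]), array([-0.03550929,  0.46336579, -1.08442223]), array([-0.03550929,  0.46336579, -1.08442223])]
```

Emit:
drive_tool:
  rows:
    - [[-27, 0, -13], 0]
    - [[-27, 0, -13], 0]
    - [[0, 0, 0], -10.5]
    - [[0, 0, 0], -10.5]
    - [[0, 0, 0], -10.5]

```text
clock: 26.8
tcp_pos: [0.6501, 0.25, 0.2386]
tool_rot: [-2.264, 0.854, -1.961]
force: [-0.5, -0.1, -1.2]
width: 0.0584
grip_force: 66.0
```

Emit:
drive_tool:
  rows:
    - [[0, 0, 0], -10.5]
    - [[0, 0, 0], -10.5]
    - [[0, 0, 0], -10.5]
    - [[0, 0, 0], -10.5]
    - [[0, 0, 0], -10.5]

```text
clock: 27.42
tcp_pos: [0.6499, 0.2503, 0.2385]
tool_rot: [-2.005, 0.058, -1.428]
force: [0.5, -0.1, -2.3]
width: 0.0581
grip_force: 66.0
```

Emit:
drive_tool:
  rows:
    - [[0, 0, 0], -10.5]
    - [[0, 0, 0], -10.5]
    - [[0, 0, 0], -10.5]
    - [[0, 0, 0], -10.5]
    - [[0, 0, 0], -10.5]

```text
clock: 28.05
tcp_pos: [0.6497, 0.2507, 0.2384]
tool_rot: [-2.184, -0.752, -0.952]
force: [-0.4, 0.7, -0.6]
width: 0.0589
grip_force: 66.0
```

Emit:
drive_tool:
  rows:
    - [[0, 0, 0], -10.5]
    - [[0, 0, 0], -10.5]
    - [[0, 0, 0], -10.5]
    - [[0, 0, 0], -10.5]

```text
clock: 28.55
tcp_pos: [0.6495, 0.2509, 0.2382]
tool_rot: [3.111, -1.136, 0.204]
force: [0.8, -0.5, -1.7]
width: 0.0586
grip_force: 66.1
```

```bash
timeout 500 python3 - <<'E'
from plan import *
s,q=cur();info(q)
img('top','c3t.png');img('scene','c3.png')
q=go(q,(.655,.24,.36),4);info(q)
q=go(q,(.62,0,.375),7);info(q)
q=go(q,(.51,-.245,.37),8);info(q)
q=go(q,(.49,-.25,.24),4);info(q)
q=go(q,(.485,-.245,.09),4);info(q)
E
cd pics; python3 -c "
import cv2,numpy as np;a=cv2.imread('c3.png')[40:200,200:400];b=cv2.imread('c3t.png')[100:260,160:360];cv2.imwrite('c3c.png',np.hstack([cv2.resize(a,None,fx=2,fy=2,interpolation=2),cv2.resize(b,None,fx=2,fy=2,interpolation=2)]))"
```

```text
clk 28.55 q [-0.382, 0.857, -0.404, 2.341, 2.562, 1.303, 1.854] tcp [0.6495 0.2509 0.2382] fkerr [-0.0014 -0.0006 -0.0009] z [ 0.894  0.154 -0.421] y [ 0.176 -0.984  0.013] F [ 0.8 -0.5 -1.7] w 0.0586 g 66.1
  yaw 9.8 th 24.9 yz 0.013
  tool [28.0, 3.0, -12.0] 0 x 4 max 31
0 [0.653 0.241 0.359] z [ 0.89  0.15 -0.42] y [ 0.18 -0.98  0.01] q [-0.34  0.57 -0.39  2.26  2.45  0.96  2.01] W [0.36 0.19 0.5 ] elz 0.82
  yaw 9.8 th 24.9 yz 0.013
  tool [-3.0, 33.0, -11.0] 0 x 7 max 35
0 [0.616 0.    0.375] z [ 0.89  0.15 -0.42] y [ 0.18 -0.98  0.01] q [ 0.31  0.47 -0.44  2.46  3.13  0.88  1.8 ] W [ 0.32 -0.05  0.51] elz 0.84
  yaw 9.7 th 24.9 yz 0.013
  tool [-9.0, 28.0, -16.0] 0 x 8 max 33
0 [ 0.512 -0.246  0.367] z [ 0.89  0.15 -0.42] y [ 0.17 -0.98  0.01] q [ 1.14  0.53 -0.49  2.35  4.14  0.76  1.45] W [ 0.22 -0.3   0.51] elz 0.82
  yaw 9.7 th 24.9 yz 0.014
  tool [-31.0, -0.0, 8.0] 0 x 4 max 32
0 [ 0.489 -0.251  0.241] z [ 0.89  0.15 -0.42] y [ 0.17 -0.98  0.01] q [ 1.09  0.85 -0.36  2.48  3.98  1.01  1.91] W [ 0.19 -0.3   0.38] elz 0.71
  yaw 9.7 th 24.9 yz 0.013
  tool [-35.0, -2.0, 15.0] 0 x 4 max 38
0 [ 0.484 -0.247  0.089] z [ 0.89  0.15 -0.42] y [ 0.17 -0.98  0.01] q [ 1.06  1.26 -0.29  2.45  3.95  1.23  2.24] W [ 0.19 -0.3   0.23] elz 0.51
  yaw 9.7 th 24.9 yz 0.013
```

View pics/c3c.png

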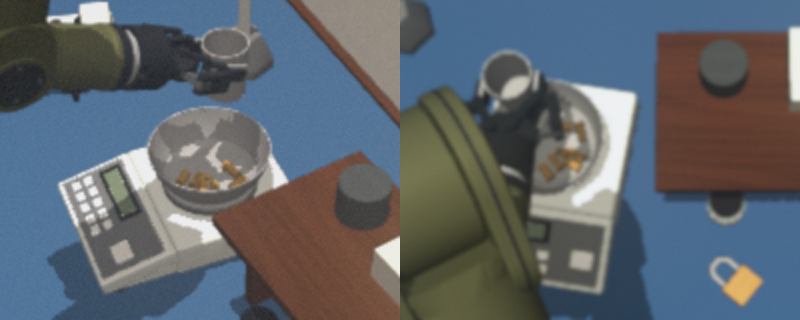

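The brass plugs lie in the bowl (crop (185–245,165–185)) and the cup is empty and upright. I return it.

Emit:
drive_tool:
  rows:
    - [[28, 3, -12], 0.8]
    - [[28, 3, -12], 0]
    - [[28, 3, -12], 0]
    - [[28, 3, -12], 0]
    - [[-3, 33, -11], 0]

```text
clock: 29.28
tcp_pos: [0.6503, 0.2079, 0.366]
tool_rot: [-3.114, -1.144, 0.145]
force: [0.7, -0.1, -2.0]
width: 0.0586
grip_force: 66.0
```

Emit:
drive_tool:
  rows:
    - [[-3, 33, -11], 0]
    - [[-3, 33, -11], 0]
    - [[-3, 33, -11], 0]
    - [[-3, 33, -11], 0]
    - [[-3, 33, -11], 0]

```text
clock: 29.9
tcp_pos: [0.6211, 0.0316, 0.3706]
tool_rot: [-3.122, -1.137, 0.149]
force: [0.5, 0.3, -0.4]
width: 0.0589
grip_force: 66.1
```

Emit:
drive_tool:
  rows:
    - [[-3, 33, -11], 0]
    - [[-9, 28, -16], 0]
    - [[-9, 28, -16], 0]
    - [[-9, 28, -16], 0]
    - [[-9, 28, -16], 0]

```text
clock: 30.52
tcp_pos: [0.5618, -0.1251, 0.3662]
tool_rot: [-3.122, -1.138, 0.149]
force: [0.8, -0.4, -1.7]
width: 0.0586
grip_force: 66.1
```

Emit:
drive_tool:
  rows:
    - [[-9, 28, -16], 0]
    - [[-9, 28, -16], 0]
    - [[-9, 28, -16], 0]
    - [[-9, 28, -16], 0]
    - [[0, 0, 0], 0]

```text
clock: 31.15
tcp_pos: [0.5078, -0.2509, 0.3595]
tool_rot: [-3.126, -1.137, 0.145]
force: [0.3, 1.0, -1.3]
width: 0.0585
grip_force: 66.1
```

```bash
timeout 500 python3 - <<'E'
from plan import *
s,q=cur();info(q)
q=go(q,(.49,-.25,.24),4);info(q)
q=go(q,(.483,-.245,.09),4);info(q)
q=go(q,(.5714,-.2078,.085),3);info(q)
q=go(q,(.5714,-.2078,.044),3);info(q)
E
```

```text
clk 31.15 q [1.164, 0.551, -0.499, 2.364, 4.126, 0.767, 1.468] tcp [ 0.5078 -0.2509  0.3595] fkerr [-0.0016 -0.0008 -0.0007] z [ 0.896  0.147 -0.42 ] y [ 0.159 -0.987 -0.007] F [ 0.3  1.  -1.3] w 0.0585 g 66.1
  yaw 9.3 th 24.8 yz -0.006
  tool [-29.0, -1.0, 9.0] 0 x 4 max 30
0 [ 0.49  -0.25   0.239] z [ 0.9   0.15 -0.42] y [ 0.16 -0.99 -0.01] q [ 1.09  0.86 -0.37  2.49  3.95  1.02  1.91] W [ 0.19 -0.3   0.38] elz 0.7
  yaw 9.3 th 24.9 yz -0.007
  tool [-34.0, -1.0, 14.0] 0 x 4 max 37
0 [ 0.483 -0.246  0.092] z [ 0.9   0.15 -0.42] y [ 0.16 -0.99 -0.01] q [ 1.07  1.26 -0.3   2.46  3.93  1.23  2.23] W [ 0.19 -0.29  0.23] elz 0.51
  yaw 9.3 th 24.9 yz -0.007
  tool [11.0, -8.0, 29.0] 0 x 3 max 32
0 [ 0.57  -0.208  0.086] z [ 0.9   0.15 -0.42] y [ 0.16 -0.99 -0.01] q [ 0.87  1.25 -0.38  2.38  3.73  1.23  2.18] W [ 0.27 -0.26  0.23] elz 0.51
  yaw 9.4 th 24.9 yz -0.007
  tool [-12.0, 0.0, 6.0] 0 x 3 max 13
0 [ 0.571 -0.207  0.045] z [ 0.9   0.15 -0.42] y [ 0.16 -0.99 -0.01] q [ 0.87  1.34 -0.36  2.33  3.75  1.26  2.21] W [ 0.27 -0.26  0.18] elz 0.47
  yaw 9.4 th 24.9 yz -0.007
```

Emit:
drive_tool:
  rows:
    - [[-29, -1, 9], 0]
    - [[-29, -1, 9], 0]
    - [[-29, -1, 9], 0]
    - [[-29, -1, 9], 0]
    - [[-34, -1, 14], 0]

```text
clock: 31.78
tcp_pos: [0.4911, -0.244, 0.2027]
tool_rot: [-3.129, -1.139, 0.154]
force: [-0.4, 0.2, -1.6]
width: 0.0588
grip_force: 66.1
```

Emit:
drive_tool:
  rows:
    - [[-34, -1, 14], 0]
    - [[-34, -1, 14], 0]
    - [[-34, -1, 14], 0]
    - [[0, 0, 0], -0.4]
    - [[0, 0, 0], 0]

```text
clock: 32.4
tcp_pos: [0.4859, -0.2415, 0.0943]
tool_rot: [3.139, -1.14, 0.172]
force: [0.3, 0.3, -0.3]
width: 0.0586
grip_force: 66.1
```

Run:
```python
from plan import *
s,q=cur();info(q)
R=Ro.from_euler('xyz',s['tool_rot']).as_matrix()
a=np.array([.5714,-.2078,.075]);print(R.T@(a-s['tcp_pos'])*1000,R.T@np.array([0,0,-31.5]))
```

```text
clk 32.4 q [1.063, 1.258, -0.308, 2.462, 3.928, 1.231, 2.246] tcp [ 0.4859 -0.2415  0.0943] fkerr [-0.0016 -0.0009 -0.0011] z [ 0.896  0.153 -0.418] y [ 0.169 -0.986  0.001] F [ 0.3  0.3 -0.3] w 0.0586 g 66.1
  yaw 9.7 th 24.7 yz 0.001
[ 20.11555002 -18.80023728  89.75639236] [-28.61603683  -0.0392481   13.16703822]
```

Emit:
drive_tool:
  rows:
    - [[5, -5, 25], 0]
    - [[5, -5, 25], 0]
    - [[5, -5, 22], 0]
    - [[5, -4, 18], 0]
    - [[0, 0, 0], 0]

```text
clock: 33.02
tcp_pos: [0.5724, -0.2071, 0.0749]
tool_rot: [3.134, -1.14, 0.178]
force: [-1.1, -0.2, -2.0]
width: 0.0582
grip_force: 66.1
```

Emit:
drive_tool:
  rows:
    - [[-12, 0, 5], 0]
    - [[-8, 0, 4], 0]
    - [[-5, 0, 2], 0]
    - [[0, 0, 0], 0]

```text
clock: 33.52
tcp_pos: [0.57, -0.2085, 0.0447]
tool_rot: [3.14, -1.137, 0.17]
force: [0.3, 0.0, -2.0]
width: 0.0586
grip_force: 66.1
```

Run:
```python
from plan import *
s,q=cur();info(q)
R=Ro.from_euler('xyz',s['tool_rot']).as_matrix()
a=np.array([.5714,-.2078,.043]);print(R.T@(a-s['tcp_pos'])*1000)
```

```text
clk 33.52 q [0.882, 1.34, -0.363, 2.331, 3.764, 1.252, 2.222] tcp [ 0.57   -0.2085  0.0447] fkerr [-0.0016 -0.0008 -0.0011] z [ 0.894  0.152 -0.421] y [ 0.168 -0.986  0.001] F [ 0.3  0.  -2. ] w 0.0586 g 66.1
  yaw 9.6 th 24.9 yz 0.001
[-0.91057562 -0.4413933   2.10890076]
```

Emit:
drive_tool:
  rows:
    - [[-1, 0, 2], 0]
    - [[-0.5, 0, 0.3], 0]
    - [[0, 0, 0], 0]

```text
clock: 33.9
tcp_pos: [0.572, -0.208, 0.0434]
tool_rot: [3.137, -1.138, 0.173]
force: [-0.2, -0.6, -1.9]
width: 0.0587
grip_force: 66.0
```

Emit:
drive_tool:
  rows:
    - [[0, 0, 0], 0]
    - [[0, 0, 0], 0]
    - [[0, 0, 0], 0]
    - [[0, 0, 0], 0]
    - [[0, 0, 0], 0]
  claw: 1

```text
clock: 34.52
tcp_pos: [0.5719, -0.2081, 0.0433]
tool_rot: [3.137, -1.138, 0.173]
force: [0.9, -0.1, 0.6]
width: 0.0854
grip_force: 0.0
```

Emit:
drive_tool:
  rows:
    - [[0, 0, -10], 0]
    - [[0, 0, -20], 0]
    - [[0, 0, -25], 0]
    - [[0, 0, -25], 0]
    - [[8, 0, -10], 0]

```text
clock: 35.15
tcp_pos: [0.4931, -0.2218, 0.0884]
tool_rot: [3.14, -1.136, 0.168]
force: [0.2, 0.6, -0.0]
width: 0.0854
grip_force: 0.0
```

Emit:
drive_tool:
  rows:
    - [[30, 2, -14], 0]
    - [[30, 8, -14], 0]
    - [[30, 8, -10], 0]
    - [[0, 0, 0], 0]
    - [[0, 0, 0], 0]

```text
clock: 35.78
tcp_pos: [0.5011, -0.238, 0.186]
tool_rot: [3.136, -1.138, 0.174]
force: [0.4, 0.6, -0.7]
width: 0.0853
grip_force: 0.0
```

```bash
python3 - <<'E'
from plan import *
s,q=cur()
img('scene','d1.png')
t=img('top','d1t.png')
E
cd pics; python3 -c "
import cv2,numpy as np;a=cv2.imread('d1.png')[60:400,190:470];b=cv2.imread('d1t.png')[120:310,180:490];a=cv2.resize(a,None,fx=1.5,fy=1.5);b=cv2.resize(b,(380,233));c=np.zeros((510,800,3),np.uint8);c[:,:420]=a;c[:233,420:]=b;cv2.imwrite('d1c.png',c)"
```

```text
clk 35.77 q [1.039, 1.015, -0.356, 2.497, 3.887, 1.124, 2.072] tcp [ 0.5011 -0.238   0.186 ] fkerr [-0.0016 -0.0009 -0.001 ] z [ 0.895  0.152 -0.42 ] y [ 0.169 -0.986  0.002] F [ 0.4  0.6 -0.7] w 0.0853 g 0.0
```

View pics/d1c.png

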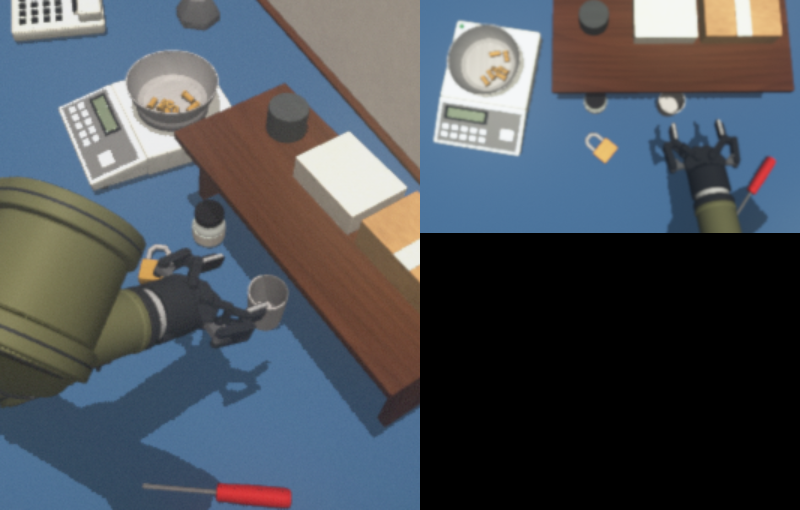

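The cup stands empty in its old place and the bystanders are unmoved. One last zoom checks the plug count.

```bash
cd pics; python3 -c "
import cv2,numpy as np;a=cv2.imread('d1.png')[90:150,265:345];b=cv2.imread('d1t.png')[135:195,195:275];c=np.hstack([cv2.resize(a,(400,300),interpolation=2),cv2.resize(b,(400,300),interpolation=2)])
e=cv2.imread('d1.png')[235:285,345:395];c=np.vstack([c,np.hstack([cv2.resize(e,(300,300)),np.zeros((300,500,3),np.uint8)])]);cv2.imwrite('e.png',c)"
cd ..
python3 - <<'E'
from h import *
C=None
for n,w in(('scene',(slice(225,300),slice(330,410))),):
    d=img(n); 
    P=[(u,v,*pt(d,(u,v))) for v in range(230,290) for u in range(335,405)];P=np.array(P)
    m=(P[:,4]>.068)&(P[:,4]<.082)&(P[:,2]>.5)&(P[:,2]<.62);p=P[m][:,2:4]
    A=np.c_[2*p,np.ones(len(p))];r=np.linalg.lstsq(A,(p**2).sum(1),rcond=None)[0];print('cup',r[:2],np.sqrt(r[2]+r[0]**2+r[1]**2),m.sum())
E
```

```text
cup [ 0.55735613 -0.20827929] 0.029317847186111776 143
```

View pics/e.png

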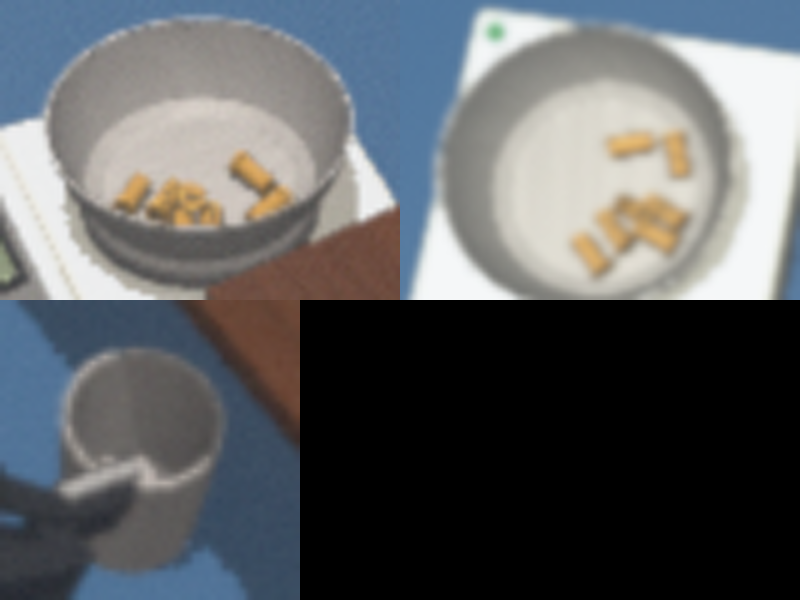

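The bowl holds the plugs: two apart, one left, and a cluster of about four. The cup is empty and within 1 mm of its old place.

```bash
python3 -c "
from plant import robot;print(robot.sign_off())"
```

```text
the job is handed in; nothing more can be done
None
```

The job is handed in at about 36 s of robot time: the key was pressed fully down with the bowl empty, and the plugs were tipped into the bowl (all seven by my count, though four lie in a tight cluster), which still sits on the scale. The empty cup is back upright within 1 mm of its old place, and the padlock, screwdriver and jar look unmoved.

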